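Stand the chromatography column up and clip it in its stand

ROBOT

A 6-joint arm with a two-finger parallel gripper is mounted at the origin on the work surface. World frame = base frame: x ahead of the robot, y to its left, z up, the work surface at z = 0. Lengths are in m, angles in rad, forces in N, time in s.
With the tool pointing down it reaches from about 0.4 to 0.825 m from the base axis. Payload 7 kg.
Tool frame: the origin (TCP) lies at the centre of the arm's flange, where the gripper is bolted on; the fingertips stand 178 mm ahead of it and the grasp point (between the pads) lies 159 mm ahead of it; x points along the fingers, z is the direction in which the jaws open and shut, and the axes are right-handed (so a half turn about x gives the same grasp; the last joint's range is limited). The gripper opens to 88 mm and grips with 3 to 60 N. Pads are 19 mm wide; open, the fingers measure 130 mm over their backs; the gripper's body (78 mm by 193 mm) begins 47 mm behind the grasp point.
Start: joints at [0.288, 0.359, 0.012, 0, -1.224, -0.288], TCP at [0.675, -0, 0.405] pointing down, gripper open.
Joint ranges: [-3.07, 3.07], [-1.43, 2.12], [-1.02, 1.25], [-3.03, 1.67], [-3.05, -0], [-3.03, 3.03]. Speed limits (rad/s): [2.39, 2.39, 3.01, 3.14, 3.14, 3.14].

INTERFACE

Orientations are given as [roll, pitch, yaw] about the fixed x, y, z axes, in that order (R = Rz(yaw) Ry(pitch) Rx(roll)).
In Python, from station import telemetry, optics, job_done, finder gives the robot as it stands.
- The arm moves only by the tool play_rows, never from a script. Its argument "steps" is a list of rows, each an object of numbers: "gripper": the opening, from 0 (shut) to 1 (fully open); "tx", "ty", "tz": the shift along the tool's x, y, z in units of 25 mm (1.0 is 25 mm); "ax", "ay", "az": the turn, a rotation vector about the tool's x, y, z in units of 6 degrees (1.0 is 6 degrees). In form: [{"gripper": .., "tx": .., "ty": .., "tz": .., "ax": .., "ay": .., "az": ..}, ...]. A call has 1 to 20 rows; each row shifts and turns the commanded pose from where the row before left it, along the tool's axes as they then stand; what a row does not reach is not made up. A row lasts 1/12 s, in which the tool goes at most 41.7 mm and 7.16 degrees, less where a joint would pass 70% of its speed; a pose out of reach is approached as far as the arm can. A call is refused whole if a number of a shift passes 1 or a number of a turn 1, either way. A call with a gripper value outside its range is refused whole. The fingers move at their own pace and stop on an object; "newtons" is the grip in N (left out, the last holds). Time passes only in rows, so rows that do not move let the fingers close. It gives the time, the measured TCP pose, the force and the opening at its end, in the units of the state.
- telemetry.get_state(): the state, without advancing time (a new reading comes with each control period).
- optics.grab_frame(name): name is "scene" or "side" or "wrist"; returns the picture (480x640x3 uint8, red, green, blue); there is no depth.
- optics.calibration(name): a dict with "fx", "fy", "cx", "cy" (pixels), "T" (4x4, takes a point from camera to world coordinates); the wrist camera has in their place "mount" (4x4, takes a point from camera to tool coordinates, whose origin is the TCP and whose axes are the tool frame's). Camera axes: x right, y down, z forward; pixel columns grow to the right and rows downward; lengths in m; the calibration is good to about 2 mm. A picture is of the moment at which its call begins: read the wrist's pose just before it. calibration takes no time and is no camera call.
- job_done(): hands the job in, once; it reports no verdict.
Trained networks look in the newest picture that a camera, given by its name, has taken for a name from the list of things; names that differ only in an ending like _2 or _b are one class to them, and where a whole thing is asked for, a point or a joint stands for the part that bears it (a point fixed in the world has none). Each returns a list of dicts, best first, with "confidence" (0 to 1); they miss things now and then, are a little off and sometimes report something else, mostly with a low value. They report only what shows in the picture. A call takes as long as a camera call. They do not tell look-alikes from the thing itself.
- finder.look_for(query, camera): "extent" ([left, top, right, bottom] in pixels, round what is visible of it).
- finder.silhouettes(query, camera): "pixels" (480x640 bool, what is visible of it) and "extent" ([left, top, right, bottom] in pixels, round what is visible of it).
- finder.pinpoint(query, camera): "location" ([row, column] in pixels: a listed point, or the origin of a listed thing).
The state is a dict: "t": time; "q": joint angles; "qd": joint speeds; "joint_efforts": joint torques, N m; "eef_pos": TCP position; "ee_rot": TCP orientation; "force": force on the tool from outside, world axes, zero at the start; "moment": the same for the moment, N m; "width": finger opening in m.
Only numpy, scipy, OpenCV 4.12 (cv2) and the standard library are available. Lean on these libraries where they do the work, as an engineer would, in place of code of your own. Each camera call takes 0.05 s, during which the arm holds its last target.

TASK

Set the chromatography column up in its stand: lay it in the drip tray with its yellow foot squarely against the splash-back, tip it up by raising the black head while the foot stays down against the splash-back, and let it stand there upright on its own beside the clip. Then take hold of it again and bring it sideways into the blue clip until the sprung roller catch clicks shut behind it; leave it standing upright on the tray floor, and disturb nothing else.

Things in the scene. Friction and masses are not known exactly. Their poses are not given: they have to be found in the camera images.
- col_mid (a point): Middle of the column, on its axis: clear tube, diameter 36 mm, between two octagonal end caps 46 mm across flats (they keep it from rolling) and 32 mm long; 200 mm over both caps, 0.4 to 0.65 kg. x runs along it from foot to head (upright: x up); y and z are square to flats, z up at the start. It starts lying on the bench right (-y) of the tray, axis 23 mm above the bench.
- col_foot (a point): Centre of the flat end face of the column's yellow foot cap, 100 mm from the middle. Axes as col_mid.
- col_head (a point): Centre of the column's black head cap, on the axis: 16 mm in from the cap's end face, 184 mm from the foot face. A white port, 14 mm wide, stands 8 mm out of that end face. Axes as col_mid.
- tray: The column stand, fixed: a stainless drip tray 250 mm (x) by 300 mm (y). Origin: centre of its underside, on the bench. x points away from the robot to the splash-back, y along that to the clip. Floor 4 mm thick. Walls 6 mm thick: upright splash-back, top 48 mm above the floor; low rim on the other sides, 12 mm above the floor. Inner faces: x = -119 and +119 mm, y = -144 and +144 mm.
- splash_back (a point): A point at the foot of the splash-back's inner face, on the tray floor (4 mm above the bench), in the free half of the tray: tray x = +119, y = -50 mm. Axes as the tray's. Room to lay and raise the column: tray y -80 to -10 mm. As the column is tipped up against it, the foot's upper edge slides down the splash-back and its lower edge slides out over the floor.
- post_top (a point): Top centre of the aluminium post, 30 mm square, 215 mm above the bench, at tray x = +96, y = +117 mm. It carries the clip; its side towards the column (tray y = +102) is 27 mm from the clipped column's axis: no room for a finger between the two, so the column is held across tray x there. Axes as the tray's.
- clip_seat (a point): Where the column's axis stands when clipped in, 130 mm above the bench: tray x +96, y +75 mm; with the foot flat against the splash-back the axis has this x. The blue clip (114 to 146 mm above the bench) opens to tray -y: the tube enters sideways, moving along +y. Fixed jaw with a flared lip on the back (+x) side, orange catch with steel roller on the front. Axes as the tray's.
- catch (a joint): The orange spring catch on the clip's front side, rad: 0 shut, grows as it is pushed aside (towards the robot). The tube meets its roller 35 mm before the seat, pushes it aside to about 0.18, widest 17 mm before the seat, then it springs back to 0 behind the tube. Pushing in takes about 5 to 20 N; the clip's back stops the tube at the seat.
- spare_cap_mid (a point): Centre of a loose yellow spare end cap, 46 mm across, 32 mm high, standing in the tray's front left part. Not to be moved.
- wrench_grip (a point): Middle of the handle of a loose steel wrench, 160 mm long, 8 mm thick, lying in the tray's front left part. Not to be moved.
- amber_mid (a point): Centre of an amber jar, 68 mm wide, 130 mm high, left of the tray. Not to be moved.
- beaker_mid (a point): Centre of a glass beaker, 72 mm wide, 90 mm high, left of the tray. Not to be moved.
- tube_rack_mid (a point): Centre of a blue tube rack, 200 by 70 mm, with tubes up to 80 mm high, on the right beyond the column. Not to be moved.
- mouse_mid (a point): Centre of a black computer mouse, 62 mm wide, 34 mm high, on the left. Not to be moved.
There are look-alikes about, which are no part of the job. Of the things that look like the part that bears col_mid, take the one that is nearest to the robot's base at the start.

How it is judged:
On the way, in this order (a step that is already met when the one before it is completed fails the run):
1. the column lies in the tray with its foot squarely against the splash-back (within 10 mm, 10 degrees) (x of col_foot in the frame of tray above 0.109 m and z of col_foot in the frame of tray below 0.035 m and angle between col_mid's own x axis and vertical above 1.48 rad and angle between the x axis of col_mid and the x axis of tray, either way round below 0.175 rad and y of col_foot in the frame of tray between -0.12 and 0.05 m), for 0.2 s.
2. the column is half raised, its foot still low on the tray floor and at the splash-back (angle between col_mid's own x axis and vertical between 0.5 and 1.1 rad and x of col_foot in the frame of tray above 0.088 m and z of col_foot in the frame of tray below 0.036 m), for 0.1 s.
3. the column stands upright on its foot on the tray floor beside the clip, let go (angle between col_mid's own x axis and vertical below 0.05 rad and z of col_foot in the frame of tray below 0.008 m and x of col_foot in the frame of tray above 0.06 m and y of col_foot in the frame of tray below 0.05 m and contact force between the fingers and column below 0.1 N), for 0.3 s.
4. the upright column pushes the spring catch aside (value of joint catch above 0.1 rad and angle between col_mid's own x axis and vertical below 0.2 rad).
At the end, for the whole second after the job is handed in: The column stands upright (within 3 degrees), foot down on the tray floor, its axis within 5 mm of the clip's seat, the catch sprung shut (below 0.05 rad) in front of it, everything at rest, and no bystander has been moved by 30 mm or more (horizontal distance between col_mid and clip_seat below 0.005 m and angle between col_mid's own x axis and vertical below 0.05 rad and z of col_foot in the frame of tray below 0.008 m and value of joint catch below 0.05 rad and linear speed of column below 0.02 m/s); the robot touches nothing.
It fails at once if a bystander (spare cap, wrench, jar, beaker, tube rack or mouse) is moved by more than 30 mm (distance of any of spare_cap_mid, wrench_grip, amber_mid, beaker_mid, tube_rack_mid, mouse_mid from where it was at the start of the episode above 0.03 m).
It also fails if it takes over 66 s, if anything falls off the work surface, if the arm or the gripper's body presses on something with over 40 N, if the wrist force passes 120 N, or if a joint passes its speed limit or range.

## Working session

There is one attempt and no reset: what is moved stays moved. The work goes in short steps, Python scripts to look and compute and a tool call to move; the robot and the scene stay as the last step left them, time stands still between calls to the robot, and variables do not carry over. Pictures are saved under pics/ and viewed, and the job is handed in when it is done.

Besides the shell and the picture viewer there is one more tool, called after "Request:" in YAML: its name, and indented under it one key for each argument. play_rows: Moves the arm, as the interface text tells. Its arguments: {"type":"object","properties":{"steps":{"type":"array"},"newtons":{"type":"number"}},"required":["steps"]}

```bash
ls; mkdir -p pics; cat > h.py <<'E'
import numpy as np, cv2
from station import telemetry, optics, job_done, finder
from scipy.spatial.transform import Rotation as R
def pose():
    s=telemetry.get_state(); T=np.eye(4); T[:3,:3]=R.from_euler('xyz',s['ee_rot']).as_matrix(); T[:3,3]=s['eef_pos']; return s,T
def cam(name,Ttool=None):
    c=optics.calibration(name)
    T=np.array(c['T']) if 'T' in c else Ttool@np.array(c['mount'])
    return c,T
def grab(name,fn=None):
    s,Tt=pose(); im=optics.grab_frame(name)
    if fn: cv2.imwrite('pics/'+fn,im[:,:,::-1])
    c,T=cam(name,Tt); return im,c,T
def ray(c,T,rc,z):
    r,cc=rc; d=T[:3,:3]@np.array([(cc-c['cx'])/c['fx'],(r-c['cy'])/c['fy'],1]); o=T[:3,3]
    return o+d*(z-o[2])/d[2]
def proj(c,T,p):
    q=np.linalg.inv(T)@np.append(p,1); return np.array([c['fx']*q[0]/q[2]+c['cx'],c['fy']*q[1]/q[2]+c['cy']])
def tri(obs):
    A=np.zeros((3,3));b=np.zeros(3)
    for c,T,(r,cc) in obs:
        d=T[:3,:3]@np.array([(cc-c['cx'])/c['fx'],(r-c['cy'])/c['fy'],1]);d/=np.linalg.norm(d)
        P=np.eye(3)-np.outer(d,d);A+=P;b+=P@T[:3,3]
    return np.linalg.solve(A,b)
E
python3 - <<'E'
from h import *
np.set_printoptions(precision=4,suppress=True)
s,T=pose();print(s);print(T)
for n in ['scene','side','wrist']:
    im,c,Tc=grab(n,n+'0.png');print(n,c['fx'],c['fy'],c['cx'],c['cy']);print(Tc)
E
```

```text
pics
{'t': 0.0, 'q': array([ 0.2881,  0.3594,  0.0111, -0.0003, -1.2241, -0.2881]), 'qd': array([-0.0007, -0.    , -0.0012,  0.0009, -0.0021,  0.0003]), 'joint_efforts': array([ -0.0008, -58.2727,  29.3058,   6.9975,   0.0069,  -0.0002]), 'eef_pos': array([ 0.6748, -0.    ,  0.4037]), 'ee_rot': array([ 0.0938,  1.5692, -3.048 ]), 'force': array([ 0.8423, -0.0281,  0.1181]), 'moment': array([-0.0057,  0.0253, -0.0202]), 'width': 0.0877116269535446}
[[-0.0016 -0.0001 -1.      0.6748]
 [-0.0002 -1.      0.0001 -0.    ]
 [-1.      0.0002  0.0016  0.4037]
 [ 0.      0.      0.      1.    ]]
scene 456.190562011653 456.190562011653 319.51194509832175 243.25981996279697
[[-0.6847  0.5623 -0.4637  1.1194]
 [ 0.7288  0.5278 -0.4362  0.4719]
 [-0.0005 -0.6366 -0.7712  1.1159]
 [ 0.      0.      0.      1.    ]]
side 464.58976821859346 464.58976821859346 328.8720478063263 236.91221762623158
[[ 0.8512 -0.3564  0.3853  0.0046]
 [-0.5249 -0.5828  0.6204 -0.9159]
 [ 0.0034 -0.7303 -0.6831  1.0731]
 [ 0.      0.      0.      1.    ]]
wrist 418.44266501123053 418.44266501123053 321.2570259940381 234.6537331612668
[[-1.      0.0009 -0.0006  0.6762]
 [ 0.0007  0.9522  0.3055 -0.0833]
 [ 0.0008  0.3055 -0.9522  0.3833]
 [ 0.      0.      0.      1.    ]]
```

View pics/scene0.png

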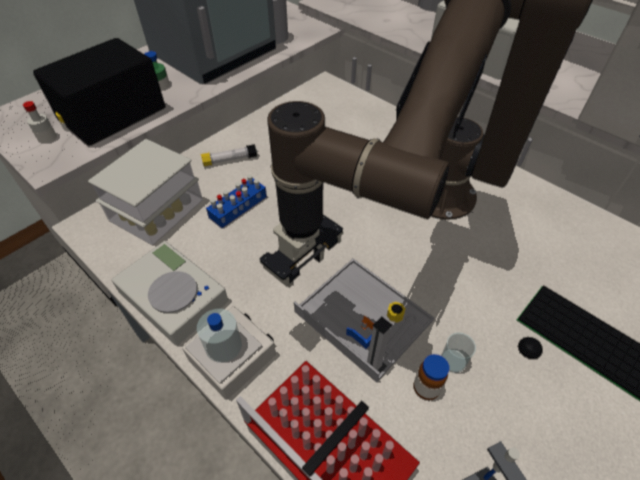

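View pics/side0.png

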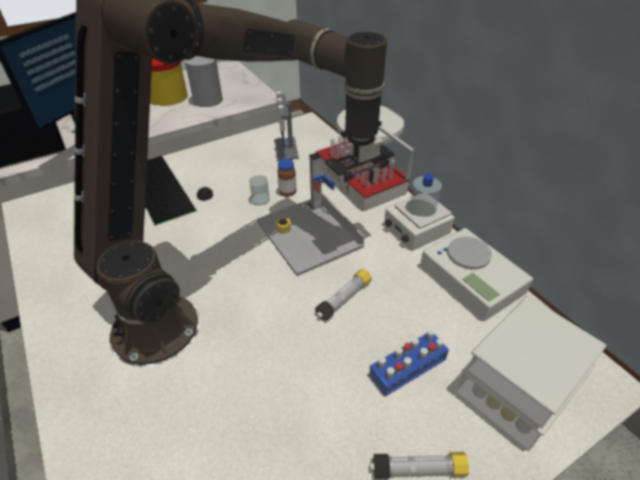

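View pics/wrist0.png

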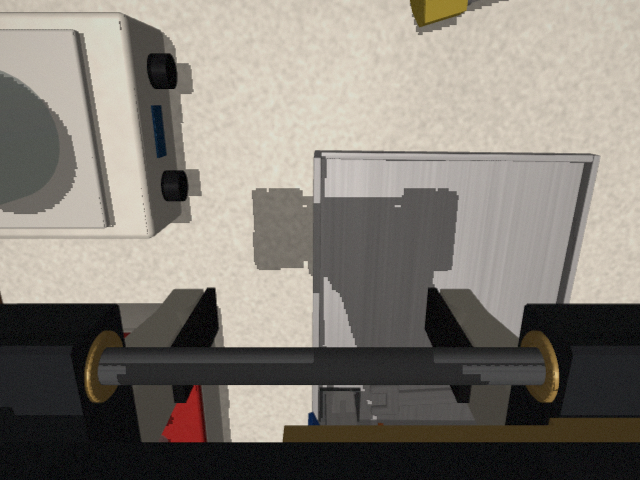

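The candidates for the column are side (343,293), just right of the tray, and side (420,466), beyond the tube rack, which is scene (228,156). The first looks nearer the base and right of the tray. I'll measure both and check a crop.

```bash
python3 - <<'E'
from h import *
np.set_printoptions(precision=4,suppress=True)
im,c,T=grab('side')
zz={'col_mid':.023,'col_foot':.023,'col_head':.023,'tray':0,'splash_back':.004,'post_top':.215,'clip_seat':.13,'spare_cap_mid':.02,'wrench_grip':.008,'tube_rack_mid':.03,'amber_mid':.065,'beaker_mid':.045,'mouse_mid':.017}
for q,z in zz.items():
    for d in finder.pinpoint(q,'side')[:3]:
        p=ray(c,T,d['location'],z);print('side',q,np.round(d['confidence'],2),np.round(d['location'],1),p,np.hypot(*p[:2]))
im,c,T=grab('scene')
for q in ['tray','splash_back','post_top','clip_seat','spare_cap_mid','wrench_grip']:
    z=zz[q]
    for d in finder.pinpoint(q,'scene')[:3]:
        p=ray(c,T,d['location'],z);print('scene',q,np.round(d['confidence'],2),np.round(d['location'],1),p)
im=cv2.imread('pics/side0.png')
cv2.imwrite('pics/crop1.png',cv2.resize(im[170:350,240:440],None,fx=3.5,fy=3.3,interpolation=cv2.INTER_CUBIC))
print(telemetry.get_state()['t'])
E
```

```text
side col_mid 0.76 [291.8 344.2] [ 0.5114 -0.1867  0.023 ] 0.5443862478390366
side col_mid 0.72 [465.8 421.4] [ 0.3867 -0.6854  0.023 ] 0.7869715706462717
side col_foot 0.76 [462.6 464.9] [ 0.4718 -0.7299  0.023 ] 0.8691663403892069
side col_foot 0.75 [157.4 314.4] [0.7942 0.4695 0.023 ] 0.9225981399777909
side col_head 0.93 [467.4 378.7] [ 0.3058 -0.6396  0.023 ] 0.7089375733869687
side col_head 0.91 [309.9 328.6] [ 0.4373 -0.2195  0.023 ] 0.48932061883018535
side tray 0.78 [232.9 309.7] [0.5645 0.1098 0.    ] 0.5751355807673348
side splash_back 0.8 [229.5 342.9] [0.6681 0.0616 0.004 ] 0.6709524843978404
side post_top 0.91 [159.3 313.3] [0.6411 0.2084 0.215 ] 0.6741124237389245
side clip_seat 0.93 [184.7 319.4] [0.6447 0.177  0.13  ] 0.6685441970201634
side spare_cap_mid 0.49 [227.2 280.1] [0.4827 0.1679 0.02  ] 0.5110807269797931
side wrench_grip 0.7 [293.5 347.6] [ 0.5237 -0.187   0.008 ] 0.5560515860270978
side wrench_grip 0.58 [219.2 284.2] [0.5196 0.2101 0.008 ] 0.5605000042889847
side tube_rack_mid 0.62 [363.2 406.8] [ 0.5151 -0.4732  0.03  ] 0.6994318956063503
side amber_mid 0.71 [174.9 286.7] [0.6164 0.3672 0.065 ] 0.7174854149190074
side amber_mid 0.25 [189.9 256.5] [0.482  0.3424 0.065 ] 0.591265269952937
side beaker_mid 0.65 [189.4 257.9] [0.4971 0.3675 0.045 ] 0.6181707455930056
side beaker_mid 0.47 [184.2 318.9] [0.7024 0.2791 0.045 ] 0.7557903511563892
side mouse_mid 0.63 [191.2 208.8] [0.3503 0.4874 0.017 ] 0.6001814262415173
scene tray 0.8 [316.1 363.7] [0.5565 0.1122 0.    ]
scene splash_back 0.62 [329.9 319.9] [0.6738 0.0539 0.004 ]
scene post_top 0.89 [329.2 382.8] [0.6617 0.2337 0.215 ]
scene post_top 0.67 [344.6 529.4] [0.4741 0.4881 0.215 ]
scene clip_seat 0.82 [330.2 366.2] [0.6481 0.1836 0.13  ]
scene spare_cap_mid 0.63 [310.6 393.6] [0.4963 0.168  0.02  ]
scene wrench_grip 0.57 [326.3 404.5] [0.5088 0.2167 0.008 ]
1.2
```

View pics/crop1.png

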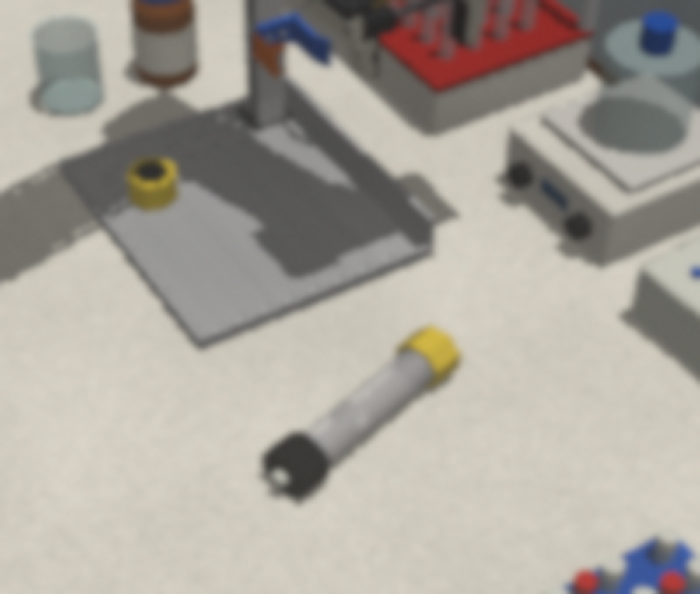

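The crop shows the near column with its black head (crop 295,465; side 324,311) towards the robot and its yellow foot at side (363,277). This is the one, 0.54 m from the base against 0.79 m for the other. I'll zoom the wrist and side pictures for the tray corners.

```bash
python3 - <<'E'
import cv2,numpy as np
im=cv2.imread('pics/wrist0.png')
a=cv2.resize(im[130:190,290:370],None,fx=5,fy=5,interpolation=0);b=cv2.resize(im[130:190,540:620],None,fx=5,fy=5,interpolation=0)
s=cv2.imread('pics/side0.png'); d=cv2.resize(s[180:280,250:370],None,fx=5,fy=5,interpolation=cv2.INTER_CUBIC)[:,:600]
cv2.imwrite('pics/c2.png',np.hstack([a,b])); cv2.imwrite('pics/c3.png',d)
E
```

```text
(no output)
```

View pics/c2.png

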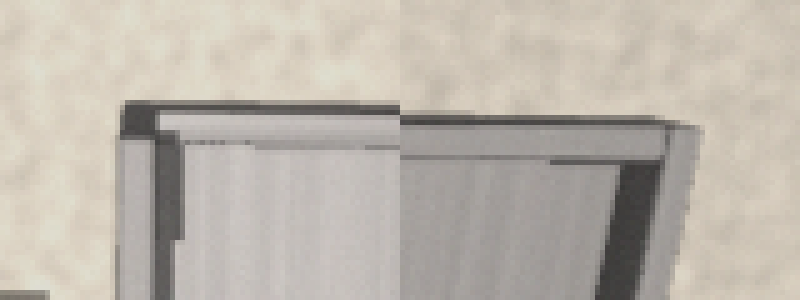

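View pics/c3.png

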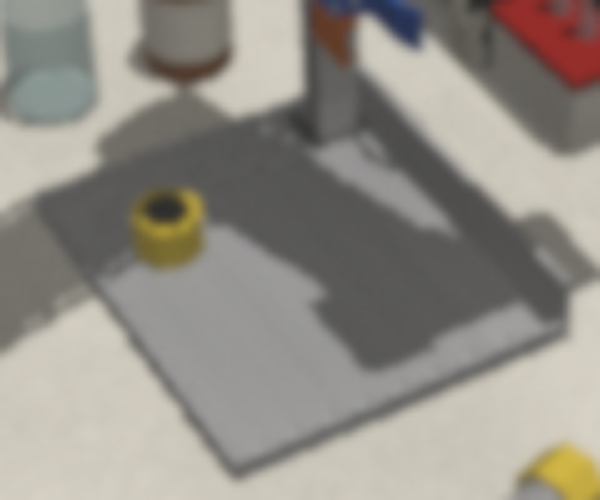

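```bash
cat > fit.py <<'E'
from h import *
from scipy.optimize import least_squares
np.set_printoptions(precision=4,suppress=True)
s,Tt=pose()
W=cam('wrist',Tt);S=cam('side')
pts=[(W,(.125,-.15,.052),(313.6,157.2)),(W,(.119,-.15,.052),(321,157.2)),(W,(-.125,-.15,.016),(600,155)),(W,(-.119,-.144,.016),(593,161.6)),
(S,(-.125,-.15,.0),(297,275.4)),(S,(-.125,-.15,.016),(297,272.8)),(S,(-.125,.15,.016),(257.6,219.6)),(S,(.125,-.15,.052),(363.6,238)),(S,(.125,-.15,0),(363,247.6))]
def w(p,q): 
    c,s=np.cos(p[2]),np.sin(p[2]); return np.array([p[0]+c*q[0]-s*q[1],p[1]+s*q[0]+c*q[1],q[2]])
def f(p,pts=pts): return np.concatenate([(proj(*C,w(p,q))-u) for C,q,u in pts])
for name,P in [('all',pts),('wrist',pts[:4]),('side',pts[4:])]:
    r=least_squares(f,[.56,.11,0],args=(P,)); print(name,r.x,r.fun.round(1))
E
python3 fit.py
```

```text
all [ 0.5597  0.1104 -0.0115] [-0.4 -0.3 -0.2 -0.3  1.2 -0.3 -0.1 -0.  -0.2 -0.  -0.5 -0.9 -1.7 -2.3
  0.8 -2.9  0.5 -1. ]
wrist [ 0.5598  0.1107 -0.0114] [-0.5 -0.  -0.3  0.   1.1 -0.  -0.2  0.2]
side [ 0.5581  0.1048 -0.0203] [-0.4  1.3 -0.6  0.4 -1.2 -1.5  1.2 -1.4  0.9  0.5]
```

Request:
play_rows:
  steps:
    - {"gripper": 1,"tx": 0.28,"ty": 0.75,"tz": 0.65}
    - {"gripper": 1,"tx": 0.28,"ty": 0.75,"tz": 0.65}
    - {"gripper": 1,"tx": 0.28,"ty": 0.75,"tz": 0.65}
    - {"gripper": 1,"tx": 0.28,"ty": 0.75,"tz": 0.65}
    - {"gripper": 1,"tx": 0.28,"ty": 0.75,"tz": 0.65}
    - {"gripper": 1,"tx": 0.28,"ty": 0.75,"tz": 0.65}
    - {"gripper": 1,"tx": 0.28,"ty": 0.75,"tz": 0.65}
    - {"gripper": 1,"tx": 0.28,"ty": 0.75,"tz": 0.65}
    - {"gripper": 1,"tx": 0.28,"ty": 0.75,"tz": 0.65}
    - {"gripper": 1,"tx": 0.28,"ty": 0.75,"tz": 0.65}

```text
invalid input
```

Request:
play_rows:
  steps:
    - {"gripper": 1,"ax": 1}
    - {"gripper": 1,"ax": 1}
    - {"gripper": 1,"ax": 1}
    - {"gripper": 1,"ax": 1}
    - {"gripper": 1,"ax": 1}
    - {"gripper": 1,"ax": 1}
    - {"gripper": 1,"ax": 1}
    - {"gripper": 1,"ax": 1}
    - {"gripper": 1,"ax": 1}
    - {"gripper": 1,"ax": 1}
    - {"gripper": 1,"ax": 1}
    - {"gripper": 1}
    - {"gripper": 1}

```text
invalid input
```

```bash
python3 - <<'E'
from h import *
np.set_printoptions(precision=4,suppress=True)
s,T0=pose();print(s['t'],s['q']);print(T0)
obs={}
for cn in ['wrist','scene','side']:
    im,c,T=grab(cn,cn+'1.png')
    for q in ['col_mid','col_foot','col_head']:
        for d in finder.pinpoint(q,cn)[:2]:
            p=ray(c,T,d['location'],.023)
            if d['confidence']>.3: print(cn,q,np.round(d['confidence'],2),np.round(d['location'],1),p)
E
```

```text
1.2 [ 0.2881  0.3586  0.0119  0.     -1.2241 -0.2881]
[[-0.     -0.     -1.      0.675 ]
 [-0.     -1.      0.     -0.    ]
 [-1.      0.      0.      0.4047]
 [ 0.      0.      0.      1.    ]]
scene col_mid 0.65 [151.3 227.5] [ 0.373  -0.7006  0.023 ]
scene col_foot 0.94 [159.2 201.3] [ 0.4675 -0.7356  0.023 ]
scene col_head 0.91 [149.2 250.4] [ 0.3064 -0.6476  0.023 ]
side col_mid 0.57 [293.  345.7] [ 0.5126 -0.1928  0.023 ]
side col_mid 0.57 [465.  419.7] [ 0.3846 -0.6822  0.023 ]
side col_foot 0.83 [278.4 365.2] [ 0.5942 -0.1757  0.023 ]
side col_foot 0.34 [229.  346.5] [0.668 0.04  0.023]
side col_head 0.77 [465.3 381.9] [ 0.3143 -0.6397  0.023 ]
side col_head 0.76 [310.2 324.9] [ 0.4279 -0.2149  0.023 ]
```

View pics/wrist1.png

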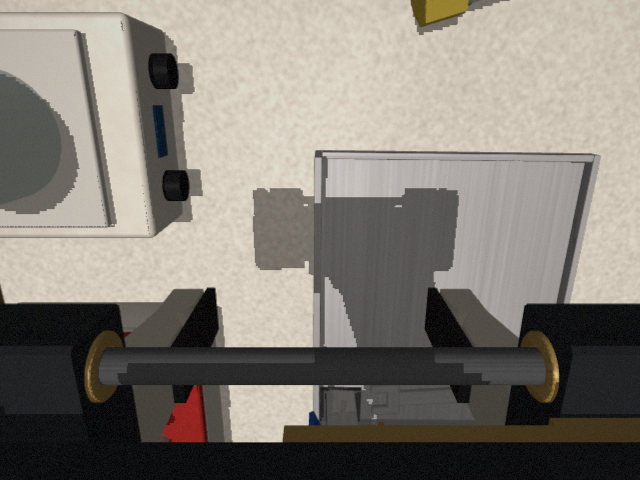

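View pics/scene1.png

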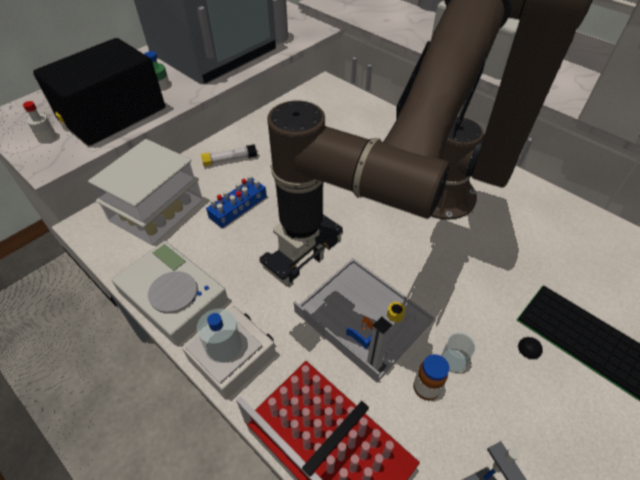

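The rows were refused, most likely because each one needs all its keys. I'll send them complete.

Request:
play_rows:
  steps:
    - {"gripper": 1,"tx": 0.28,"ty": 0.75,"tz": 0.65,"ax": 0,"ay": 0,"az": 0}
    - {"gripper": 1,"tx": 0.28,"ty": 0.75,"tz": 0.65,"ax": 0,"ay": 0,"az": 0}
    - {"gripper": 1,"tx": 0.28,"ty": 0.75,"tz": 0.65,"ax": 0,"ay": 0,"az": 0}
    - {"gripper": 1,"tx": 0.28,"ty": 0.75,"tz": 0.65,"ax": 0,"ay": 0,"az": 0}
    - {"gripper": 1,"tx": 0.28,"ty": 0.75,"tz": 0.65,"ax": 0,"ay": 0,"az": 0}
    - {"gripper": 1,"tx": 0.28,"ty": 0.75,"tz": 0.65,"ax": 0,"ay": 0,"az": 0}
    - {"gripper": 1,"tx": 0.28,"ty": 0.75,"tz": 0.65,"ax": 0,"ay": 0,"az": 0}
    - {"gripper": 1,"tx": 0.28,"ty": 0.75,"tz": 0.65,"ax": 0,"ay": 0,"az": 0}
    - {"gripper": 1,"tx": 0.28,"ty": 0.75,"tz": 0.65,"ax": 0,"ay": 0,"az": 0}
    - {"gripper": 1,"tx": 0.28,"ty": 0.75,"tz": 0.65,"ax": 0,"ay": 0,"az": 0}
  newtons: 20

```text
t: 2.63
eef_pos: [0.5116, -0.1883, 0.3346]
ee_rot: [3.017, 1.57, -0.125]
force: [0.4, 0.7, -0.5]
width: 0.0878
```

Request:
play_rows:
  steps:
    - {"gripper": 1,"tx": 0,"ty": 0,"tz": 0,"ax": 1,"ay": 0,"az": 0}
    - {"gripper": 1,"tx": 0,"ty": 0,"tz": 0,"ax": 1,"ay": 0,"az": 0}
    - {"gripper": 1,"tx": 0,"ty": 0,"tz": 0,"ax": 1,"ay": 0,"az": 0}
    - {"gripper": 1,"tx": 0,"ty": 0,"tz": 0,"ax": 1,"ay": 0,"az": 0}
    - {"gripper": 1,"tx": 0,"ty": 0,"tz": 0,"ax": 1,"ay": 0,"az": 0}
    - {"gripper": 1,"tx": 0,"ty": 0,"tz": 0,"ax": 1,"ay": 0,"az": 0}
    - {"gripper": 1,"tx": 0,"ty": 0,"tz": 0,"ax": 1,"ay": 0,"az": 0}
    - {"gripper": 1,"tx": 0,"ty": 0,"tz": 0,"ax": 1,"ay": 0,"az": 0}
    - {"gripper": 1,"tx": 0,"ty": 0,"tz": 0,"ax": 1,"ay": 0,"az": 0}
    - {"gripper": 1,"tx": 0,"ty": 0,"tz": 0,"ax": 1,"ay": 0,"az": 0}
    - {"gripper": 1,"tx": 0,"ty": 0,"tz": 0,"ax": 1,"ay": 0,"az": 0}
    - {"gripper": 1,"tx": 0,"ty": 0,"tz": 0,"ax": 0,"ay": 0,"az": 0}
    - {"gripper": 1,"tx": 0,"ty": 0,"tz": 0,"ax": 0,"ay": 0,"az": 0}

```text
t: 3.72
eef_pos: [0.5125, -0.1875, 0.3348]
ee_rot: [-2.031, 1.571, -0.038]
force: [0.4, 0.3, -0.1]
width: 0.0875
```

```bash
python3 - <<'E'
from h import *
np.set_printoptions(precision=4,suppress=True)
s,T0=pose();print(s['t'],s['q']);print(T0)
obs={}
for cn in ['wrist','side']:
    im,c,T=grab(cn,cn+'2.png')
    for q in ['col_mid','col_foot','col_head']:
        for d in finder.pinpoint(q,cn)[:2]:
            p=ray(c,T,d['location'],.023)
            if d['confidence']>.3: print(cn,q,np.round(d['confidence'],2),np.round(d['location'],1),p)
E
```

```text
3.7167 [ 0.0084  0.205  -0.3725  0.     -0.9931 -1.157 ]
[[ 0.0002 -0.9122 -0.4097  0.5125]
 [-0.     -0.4097  0.9122 -0.1875]
 [-1.     -0.0002 -0.0001  0.3348]
 [ 0.      0.      0.      1.    ]]
wrist col_mid 0.85 [212.3 322.7] [ 0.5077 -0.1894  0.023 ]
wrist col_foot 0.7 [333.8 304. ] [ 0.6044 -0.1621  0.023 ]
wrist col_head 0.82 [ 89.8 345.8] [ 0.4256 -0.2096  0.023 ]
side col_mid 0.77 [295.6 344.9] [ 0.5053 -0.1998  0.023 ]
side col_mid 0.62 [464.6 421. ] [ 0.3876 -0.683   0.023 ]
side col_foot 0.92 [465.7 465.5] [ 0.4684 -0.7354  0.023 ]
side col_foot 0.58 [277.8 363.1] [ 0.5902 -0.1704  0.023 ]
side col_head 0.67 [310.5 327.4] [ 0.4333 -0.2195  0.023 ]
side col_head 0.63 [466.6 380.8] [ 0.3107 -0.6406  0.023 ]
```

View pics/wrist2.png

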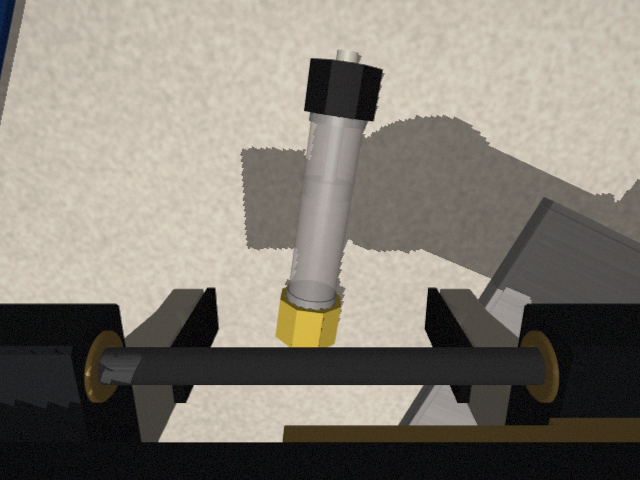

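The wrist picture shows the column with its head at (345,90) and foot at (308,320). Its azimuth is about 15° and its middle is at (0.5075, -0.188). Next I grasp it at the middle.

Request:
play_rows:
  steps:
    - {"gripper": 1,"tx": 0,"ty": 0.1,"tz": 0,"ax": 0.77,"ay": 0,"az": 0}
    - {"gripper": 1,"tx": 0,"ty": 0.1,"tz": 0,"ax": 0.77,"ay": 0,"az": 0}
    - {"gripper": 1,"tx": 0.7,"ty": 0,"tz": 0,"ax": 0,"ay": 0,"az": 0}
    - {"gripper": 1,"tx": 0.7,"ty": 0,"tz": 0,"ax": 0,"ay": 0,"az": 0}
    - {"gripper": 1,"tx": 0.7,"ty": 0,"tz": 0,"ax": 0,"ay": 0,"az": 0}
    - {"gripper": 1,"tx": 0.7,"ty": 0,"tz": 0,"ax": 0,"ay": 0,"az": 0}
    - {"gripper": 1,"tx": 0.7,"ty": 0,"tz": 0,"ax": 0,"ay": 0,"az": 0}
    - {"gripper": 1,"tx": 0.7,"ty": 0,"tz": 0,"ax": 0,"ay": 0,"az": 0}
    - {"gripper": 1,"tx": 0.7,"ty": 0,"tz": 0,"ax": 0,"ay": 0,"az": 0}
    - {"gripper": 1,"tx": 0.7,"ty": 0,"tz": 0,"ax": 0,"ay": 0,"az": 0}
    - {"gripper": 1,"tx": 0.3,"ty": 0,"tz": 0,"ax": 0,"ay": 0,"az": 0}
    - {"gripper": 1,"tx": 0,"ty": 0,"tz": 0,"ax": 0,"ay": 0,"az": 0}
    - {"gripper": 0,"tx": 0,"ty": 0,"tz": 0,"ax": 0,"ay": 0,"az": 0}
    - {"gripper": 0,"tx": 0,"ty": 0,"tz": 0,"ax": 0,"ay": 0,"az": 0}
    - {"gripper": 0,"tx": 0,"ty": 0,"tz": 0,"ax": 0,"ay": 0,"az": 0}
    - {"gripper": 0,"tx": 0,"ty": 0,"tz": 0,"ax": 0,"ay": 0,"az": 0}
    - {"gripper": 0,"tx": 0,"ty": 0,"tz": 0,"ax": 0,"ay": 0,"az": 0}
    - {"gripper": 0,"tx": 0,"ty": 0,"tz": 0,"ax": 0,"ay": 0,"az": 0}
  newtons: 30

```text
t: 5.62
eef_pos: [0.5079, -0.1894, 0.1877]
ee_rot: [-1.838, 1.57, -0.009]
force: [1.4, 0.2, 0.6]
width: 0.0535
```

```bash
python3 - <<'E'
from h import *
np.set_printoptions(precision=4,suppress=True)
s,T0=pose();print(s['t'],s['q'],s['width'],s['force']);print(T0)
grab('wrist','wrist3.png')
E
```

```text
5.6167 [ 0.0048  0.3849 -0.5349  0.     -0.6501 -1.318 ] 0.05348662293495718 [1.366  0.2151 0.5972]
[[ 0.0009 -0.967  -0.2548  0.5079]
 [-0.     -0.2548  0.967  -0.1894]
 [-1.     -0.0009 -0.0002  0.1877]
 [ 0.      0.      0.      1.    ]]
```

View pics/wrist3.png

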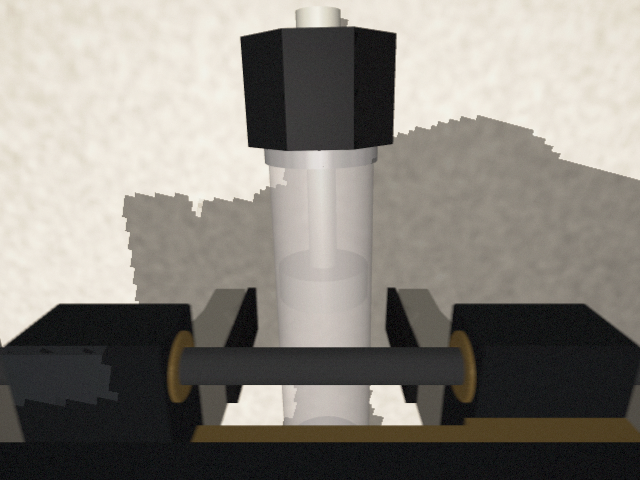

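The head cap sits centred at (320,90) between the fingers, so the alignment is good. I'll finish closing and then lift.

Request:
play_rows:
  steps:
    - {"gripper": 0,"tx": 0,"ty": 0,"tz": 0,"ax": 0,"ay": 0,"az": 0}
    - {"gripper": 0,"tx": 0,"ty": 0,"tz": 0,"ax": 0,"ay": 0,"az": 0}
    - {"gripper": 0,"tx": 0,"ty": 0,"tz": 0,"ax": 0,"ay": 0,"az": 0}
    - {"gripper": 0,"tx": 0,"ty": 0,"tz": 0,"ax": 0,"ay": 0,"az": 0}
    - {"gripper": 0,"tx": 0,"ty": 0,"tz": 0,"ax": 0,"ay": 0,"az": 0}
    - {"gripper": 0,"tx": -0.3,"ty": 0,"tz": 0,"ax": 0,"ay": 0,"az": 0}
    - {"gripper": 0,"tx": -0.6,"ty": 0,"tz": 0,"ax": 0,"ay": 0,"az": 0}
    - {"gripper": 0,"tx": -0.6,"ty": 0,"tz": 0,"ax": 0,"ay": 0,"az": 0}
    - {"gripper": 0,"tx": -0.6,"ty": 0,"tz": 0,"ax": 0,"ay": 0,"az": 0}
    - {"gripper": 0,"tx": -0.6,"ty": 0,"tz": 0,"ax": 0,"ay": 0,"az": 0}
    - {"gripper": 0,"tx": 0,"ty": 0,"tz": 0,"ax": 0,"ay": 0,"az": 0}
    - {"gripper": 0,"tx": 0,"ty": 0,"tz": 0,"ax": 0,"ay": 0,"az": 0}
  newtons: 30

```text
t: 6.67
eef_pos: [0.5077, -0.1894, 0.255]
ee_rot: [-1.653, 1.57, 0.174]
force: [-0.2, 0.2, -5.5]
width: 0.0352
```

```bash
python3 - <<'E'
from h import *
np.set_printoptions(precision=4,suppress=True)
s,T0=pose();print(s['t'],s['q'],s['width'],s['force']);print(T0)
zc=T0[2,3]-.159-.005
im,c,T=grab('wrist','wrist4.png')
for q in ['col_mid','col_foot','col_head']:
    for d in finder.pinpoint(q,'wrist')[:2]:
        p=ray(c,T,d['location'],zc)
        print(q,np.round(d['confidence'],2),np.round(d['location'],1),p,'tool',np.linalg.inv(T0)@np.append(p,1))
grab('side','side4.png')
E
```

```text
6.6667 [ 0.0046  0.2893 -0.4739 -0.0003 -0.8063 -1.318 ] 0.035154708981821665 [-0.1674  0.2303 -5.5245]
[[ 0.0013 -0.9671 -0.2543  0.5077]
 [ 0.0002 -0.2543  0.9671 -0.1894]
 [-1.     -0.0013 -0.0001  0.255 ]
 [ 0.      0.      0.      1.    ]]
col_mid 0.59 [321.2 323.7] [ 0.5072 -0.1891  0.091 ] tool [0.164  0.0007 0.0005 1.    ]
col_head 0.62 [ 93.3 317.1] [ 0.4272 -0.2124  0.091 ] tool [ 0.1639  0.084  -0.0017  1.    ]
```

View pics/wrist4.png

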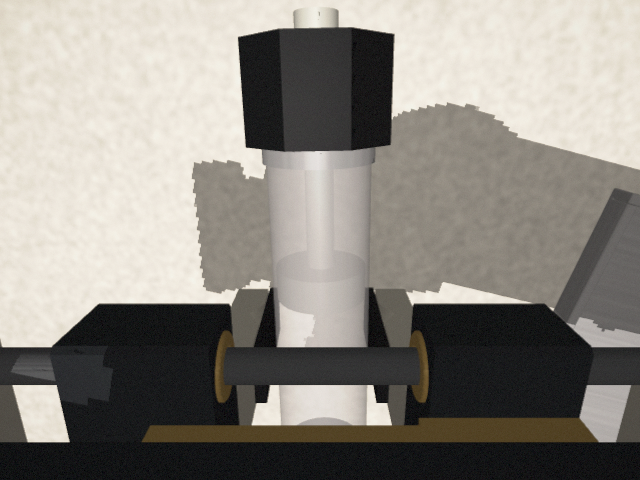

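View pics/side4.png

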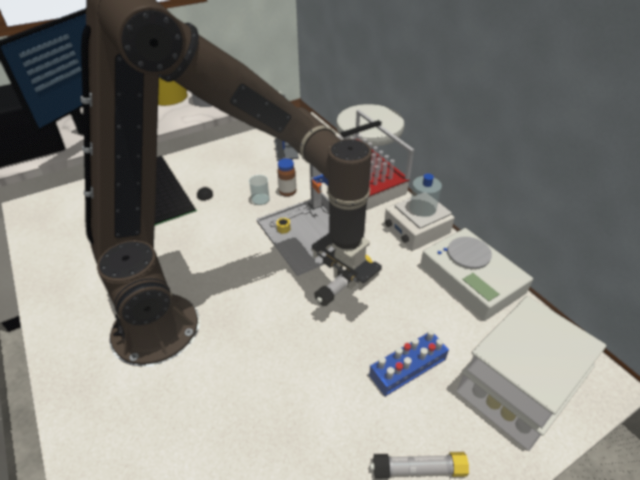

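Request:
play_rows:
  steps:
    - {"gripper": 0,"tx": 0,"ty": 0,"tz": 0,"ax": 0.855,"ay": 0,"az": 0}
    - {"gripper": 0,"tx": 0,"ty": 0,"tz": 0,"ax": 0.855,"ay": 0,"az": 0}
    - {"gripper": 0,"tx": 0,"ty": 0,"tz": 0,"ax": 0.855,"ay": 0,"az": 0}
    - {"gripper": 0,"tx": 0,"ty": -0.165,"tz": 0.4,"ax": 0,"ay": 0,"az": 0}
    - {"gripper": 0,"tx": 0,"ty": -0.165,"tz": 0.7,"ax": 0,"ay": 0,"az": 0}
    - {"gripper": 0,"tx": 0,"ty": -0.165,"tz": 0.75,"ax": 0,"ay": 0,"az": 0}
    - {"gripper": 0,"tx": 0,"ty": -0.165,"tz": 0.75,"ax": 0,"ay": 0,"az": 0}
    - {"gripper": 0,"tx": 0,"ty": -0.165,"tz": 0.75,"ax": 0,"ay": 0,"az": 0}
    - {"gripper": 0,"tx": 0,"ty": -0.165,"tz": 0.75,"ax": 0,"ay": 0,"az": 0}
    - {"gripper": 0,"tx": 0,"ty": -0.165,"tz": 0.75,"ax": 0,"ay": 0,"az": 0}
    - {"gripper": 0,"tx": 0,"ty": -0.165,"tz": 0.75,"ax": 0,"ay": 0,"az": 0}
    - {"gripper": 0,"tx": 0,"ty": -0.165,"tz": 0.75,"ax": 0,"ay": 0,"az": 0}
    - {"gripper": 0,"tx": 0,"ty": -0.165,"tz": 0.75,"ax": 0,"ay": 0,"az": 0}
    - {"gripper": 0,"tx": 0,"ty": -0.165,"tz": 0.75,"ax": 0,"ay": 0,"az": 0}
    - {"gripper": 0,"tx": 0,"ty": -0.165,"tz": 0.75,"ax": 0,"ay": 0,"az": 0}
    - {"gripper": 0,"tx": 0,"ty": -0.165,"tz": 0.75,"ax": 0,"ay": 0,"az": 0}
    - {"gripper": 0,"tx": 0,"ty": -0.165,"tz": 0.75,"ax": 0,"ay": 0,"az": 0}
    - {"gripper": 0,"tx": 0,"ty": 0,"tz": 0,"ax": 0,"ay": 0,"az": 0}

```text
t: 8.42
eef_pos: [0.5694, 0.0657, 0.2542]
ee_rot: [-1.214, 1.57, 0.35]
force: [-0.0, -1.1, -3.7]
width: 0.0351
```

```bash
python3 - <<'E'
from h import *
np.set_printoptions(precision=4,suppress=True)
s,T0=pose();print(s['t'],s['q'],s['width'],s['force']);print(T0)
im,c,T=grab('wrist','wrist5.png')
im,c,T=grab('scene','scene5.png')
for q in ['tray','splash_back','post_top','clip_seat','col_mid','col_foot','col_head']:
    for d in finder.pinpoint(q,'scene')[:2]:
        print(q,np.round(d['confidence'],2),np.round(d['location'],1))
im,c,T=grab('side','side5.png')
E
```

```text
8.4167 [ 0.4561  0.335  -0.4056  0.0001 -0.8293 -2.0337] 0.03508991210897544 [-0.0041 -1.1175 -3.6679]
[[ 0.0009 -1.      0.0067  0.5694]
 [ 0.0003  0.0067  1.      0.0657]
 [-1.     -0.0009  0.0003  0.2542]
 [ 0.      0.      0.      1.    ]]
tray 0.75 [319.3 362.5]
splash_back 0.69 [331.3 321.9]
post_top 0.71 [325.6 380.5]
post_top 0.37 [327.7 404.2]
clip_seat 0.9 [330.  364.8]
col_mid 0.93 [152.2 227.7]
col_mid 0.68 [312.2 395.6]
col_foot 0.92 [316.8 324.6]
col_foot 0.62 [155.4 202.4]
col_head 0.83 [148.2 250.4]
col_head 0.71 [272.2 370.1]
```

View pics/wrist5.png

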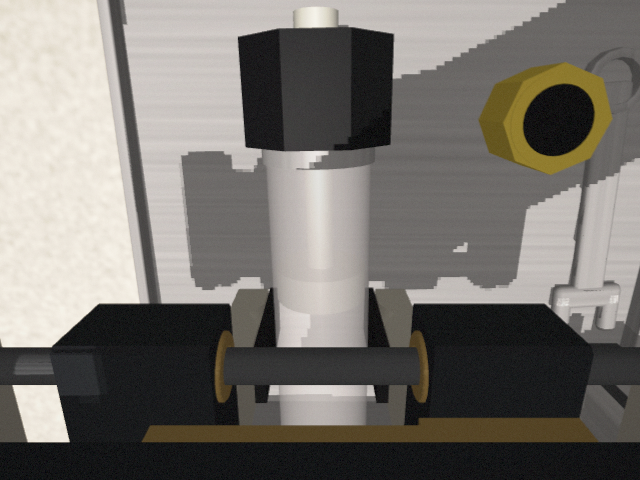

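View pics/scene5.png

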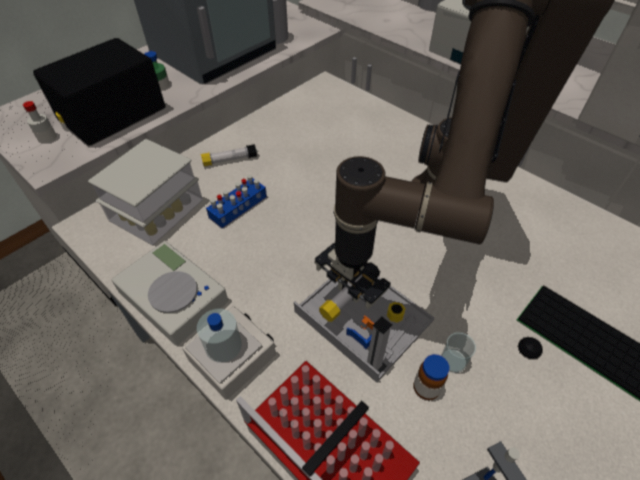

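View pics/side5.png

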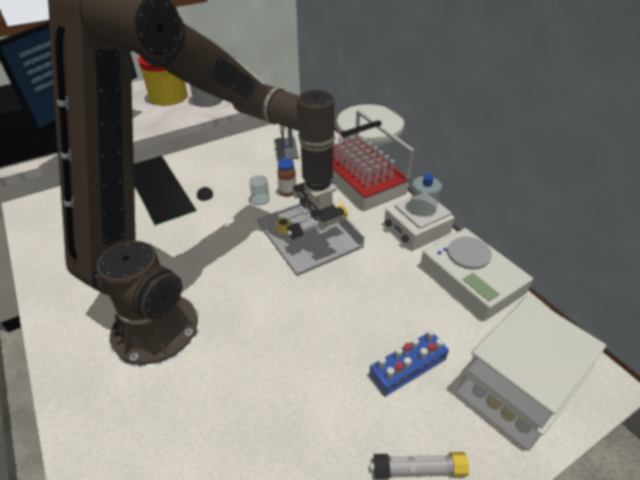

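Request:
play_rows:
  steps:
    - {"gripper": 0,"tx": 0.3,"ty": 0,"tz": -0.2,"ax": 0,"ay": 0,"az": 0}
    - {"gripper": 0,"tx": 0.5,"ty": 0,"tz": -0.2,"ax": 0,"ay": 0,"az": 0}
    - {"gripper": 0,"tx": 0.5,"ty": 0,"tz": 0,"ax": 0,"ay": 0,"az": 0}
    - {"gripper": 0,"tx": 0.5,"ty": 0,"tz": 0,"ax": 0,"ay": 0,"az": 0}
    - {"gripper": 0,"tx": 0.4,"ty": 0,"tz": 0,"ax": 0,"ay": 0,"az": 0}
    - {"gripper": 0,"tx": 0.2,"ty": 0,"tz": 0,"ax": 0,"ay": 0,"az": 0}
    - {"gripper": 0,"tx": 0,"ty": -0.1,"tz": 0,"ax": 0,"ay": 0,"az": 0}
    - {"gripper": 0,"tx": 0,"ty": -0.1,"tz": 0,"ax": 0,"ay": 0,"az": 0}
    - {"gripper": 0,"tx": 0,"ty": -0.1,"tz": 0,"ax": 0,"ay": 0,"az": 0}
    - {"gripper": 0,"tx": 0,"ty": 0,"tz": 0,"ax": 0,"ay": 0,"az": 0}
    - {"gripper": 0,"tx": 0,"ty": 0,"tz": 0,"ax": 0,"ay": 0,"az": 0}

```text
t: 9.83
eef_pos: [0.5761, 0.0525, 0.1952]
ee_rot: [-1.165, 1.57, 0.395]
force: [-1.0, 0.1, -4.2]
width: 0.0356
```

Request:
play_rows:
  steps:
    - {"gripper": 0,"tx": 0.12,"ty": -0.05,"tz": 0,"ax": 0,"ay": 0,"az": 0}
    - {"gripper": 0,"tx": 0,"ty": -0.05,"tz": 0,"ax": 0,"ay": 0,"az": 0}
    - {"gripper": 0,"tx": 0,"ty": 0,"tz": 0,"ax": 0,"ay": 0,"az": 0}

```text
t: 10.08
eef_pos: [0.5775, 0.0523, 0.1913]
ee_rot: [1.736, 1.569, -2.988]
force: [-3.9, 2.2, -2.6]
width: 0.0352
```

Request:
play_rows:
  steps:
    - {"gripper": 0,"tx": 0,"ty": -0.05,"tz": 0,"ax": 0,"ay": 0,"az": 0}
    - {"gripper": 0,"tx": 0,"ty": -0.05,"tz": 0,"ax": 0,"ay": 0,"az": 0}
    - {"gripper": 0,"tx": 0,"ty": 0,"tz": 0,"ax": 0,"ay": 0,"az": 0}

```text
t: 10.33
eef_pos: [0.5783, 0.0523, 0.1913]
ee_rot: [1.712, 1.565, -3.012]
force: [-13.7, 6.0, 6.1]
width: 0.0352
```

Request:
play_rows:
  steps:
    - {"gripper": 0,"tx": 0,"ty": 0.08,"tz": 0,"ax": 0,"ay": 0,"az": 0}
    - {"gripper": 1,"tx": 0,"ty": 0,"tz": 0,"ax": 0,"ay": 0,"az": 0}
    - {"gripper": 1,"tx": 0,"ty": 0,"tz": 0,"ax": 0,"ay": 0,"az": 0}
    - {"gripper": 1,"tx": 0,"ty": 0,"tz": 0,"ax": 0,"ay": 0,"az": 0}
    - {"gripper": 1,"tx": 0,"ty": 0,"tz": 0,"ax": 0,"ay": 0,"az": 0}
    - {"gripper": 1,"tx": 0,"ty": 0,"tz": 0,"ax": 0,"ay": 0,"az": 0}
    - {"gripper": 1,"tx": 0,"ty": 0,"tz": 0,"ax": 0,"ay": 0,"az": 0}
    - {"gripper": 1,"tx": 0,"ty": 0,"tz": 0,"ax": 0,"ay": 0,"az": 0}
    - {"gripper": 1,"tx": 0,"ty": 0,"tz": 0,"ax": 0,"ay": 0,"az": 0}

```text
t: 11.08
eef_pos: [0.5788, 0.0524, 0.1917]
ee_rot: [-1.54, 1.571, 0.019]
force: [-0.4, 0.2, 0.0]
width: 0.0832
```

```bash
python3 - <<'E'
from h import *
np.set_printoptions(precision=4,suppress=True)
s,T0=pose();print(s['t'],s['q'],s['width'],s['force']);print(T0)
im,c,T=grab('wrist','wrist6.png')
for q in ['col_mid','col_head']:
    for d in finder.pinpoint(q,'wrist')[:1]:
        print(q,np.round(d['confidence'],2),np.round(d['location'],1),ray(c,T,d['location'],.027))
im,c,T=grab('scene','scene6.png')
for d in finder.pinpoint('col_foot','scene')[:2]: print(d['location'],d['confidence'],ray(c,T,d['location'],.027))
cv2.imwrite('pics/c6.png',cv2.resize(im[240:400,280:480,::-1],None,fx=4,fy=3.7,interpolation=cv2.INTER_CUBIC))
im,c,T=grab('side','side6.png')
E
```

```text
11.0833 [ 0.4265  0.4282 -0.4422  0.0001 -0.7003 -2.0084] 0.08319187583479387 [-0.4003  0.1603  0.0261]
[[ 0.0001 -0.9999  0.011   0.5788]
 [ 0.      0.011   0.9999  0.0524]
 [-1.     -0.0001  0.      0.1917]
 [ 0.      0.      0.      1.    ]]
col_mid 0.52 [ 85.7 318.6] [0.4926 0.0525 0.027 ]
col_head 0.69 [246.3 452.2] [0.5484 0.1005 0.027 ]
[157.8, 199.5] 0.83 [ 0.4696 -0.7423  0.027 ]
[328.4, 403.5] 0.64 [0.5262 0.2229 0.027 ]
```

View pics/wrist6.png

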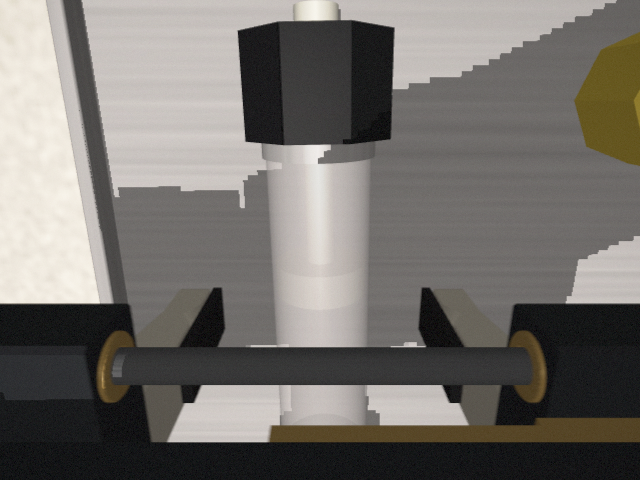

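View pics/c6.png

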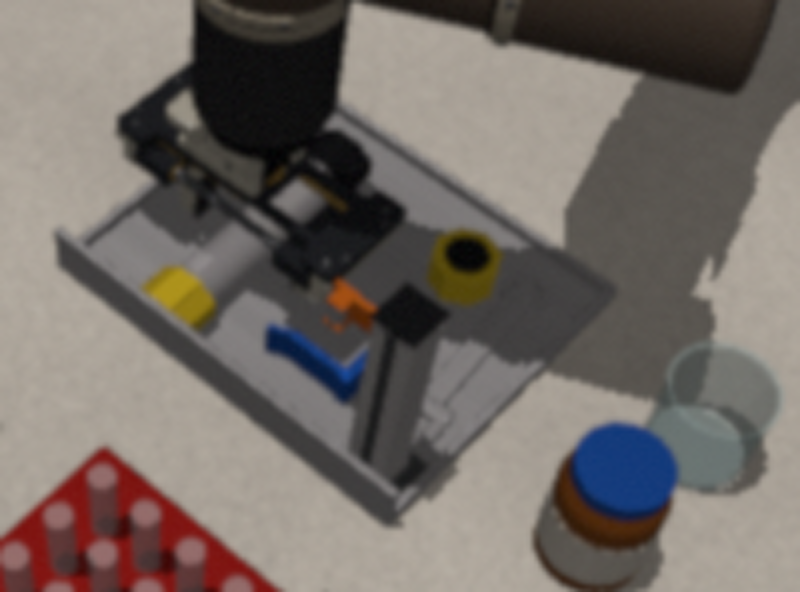

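The foot (c6 at 180,295) lies against the splash-back, let go. I'll move to the head and grip lightly, so the cap can pivot in the pads.

Request:
play_rows:
  steps:
    - {"gripper": 1,"tx": 0,"ty": 0.4,"tz": 0,"ax": 0,"ay": 0,"az": 0}
    - {"gripper": 1,"tx": 0,"ty": 0.6,"tz": 0,"ax": 0,"ay": 0,"az": 0}
    - {"gripper": 1,"tx": 0,"ty": 0.6,"tz": 0,"ax": 0,"ay": 0,"az": 0}
    - {"gripper": 1,"tx": 0,"ty": 0.6,"tz": 0,"ax": 0,"ay": 0,"az": 0}
    - {"gripper": 1,"tx": 0,"ty": 0.6,"tz": 0,"ax": 0,"ay": 0,"az": 0}
    - {"gripper": 1,"tx": 0.1,"ty": 0.56,"tz": 0,"ax": 0,"ay": 0,"az": 0}
    - {"gripper": 1,"tx": 0,"ty": 0,"tz": 0,"ax": 0,"ay": 0,"az": 0}
    - {"gripper": 0,"tx": 0,"ty": 0,"tz": 0,"ax": 0,"ay": 0,"az": 0}
    - {"gripper": 0,"tx": 0,"ty": 0,"tz": 0,"ax": 0,"ay": 0,"az": 0}
    - {"gripper": 0,"tx": 0,"ty": 0,"tz": 0,"ax": 0,"ay": 0,"az": 0}
    - {"gripper": 0,"tx": 0,"ty": 0,"tz": 0,"ax": 0,"ay": 0,"az": 0}
    - {"gripper": 0,"tx": 0,"ty": 0,"tz": 0,"ax": 0,"ay": 0,"az": 0}
    - {"gripper": 0,"tx": 0,"ty": 0,"tz": 0,"ax": 0,"ay": 0,"az": 0}
    - {"gripper": 0,"tx": 0,"ty": 0,"tz": 0,"ax": 0,"ay": 0,"az": 0}
    - {"gripper": 0,"tx": 0,"ty": 0,"tz": 0,"ax": 0,"ay": 0,"az": 0}
    - {"gripper": 0,"tx": 0,"ty": 0,"tz": 0,"ax": 0,"ay": 0,"az": 0}
  newtons: 15

```text
t: 12.72
eef_pos: [0.4948, 0.0532, 0.189]
ee_rot: [2.224, 1.571, -2.499]
force: [0.3, 0.1, -0.9]
width: 0.0461
```

```bash
python3 - <<'E'
from h import *
np.set_printoptions(precision=4,suppress=True)
s,T0=pose();print(s['t'],s['q'],s['width'],s['force']);print(T0)
im,c,T=grab('wrist','wrist7.png')
im,c,T=grab('side','side7.png')
cv2.imwrite('pics/c7.png',cv2.resize(im[150:300,240:400,::-1],None,fx=4,fy=4,interpolation=cv2.INTER_CUBIC))
# arc
th=np.radians(np.arange(0,91,10));S,C=np.sin(th),np.cos(th)
print(np.c_[np.degrees(th),119-23*S-184*C,23*C+184*S])
E
```

```text
12.7167 [ 0.5028  0.3267 -0.6326  0.0001 -0.6117 -2.0847] 0.04612237198571211 [ 0.2763  0.0716 -0.9497]
[[-0.0002 -0.9999  0.0111  0.4948]
 [-0.0002  0.0111  0.9999  0.0532]
 [-1.      0.0002 -0.0002  0.189 ]
 [ 0.      0.      0.      1.    ]]
[[  0.     -65.      23.    ]
 [ 10.     -66.1985  54.6018]
 [ 20.     -61.7699  84.5446]
 [ 30.     -51.8487 111.9186]
 [ 40.     -36.7363 135.8919]
 [ 50.     -16.8919 155.7363]
 [ 60.       7.0814 170.8487]
 [ 70.      34.4554 180.7699]
 [ 80.      64.3982 185.1985]
 [ 90.      96.     184.    ]]
```

View pics/wrist7.png

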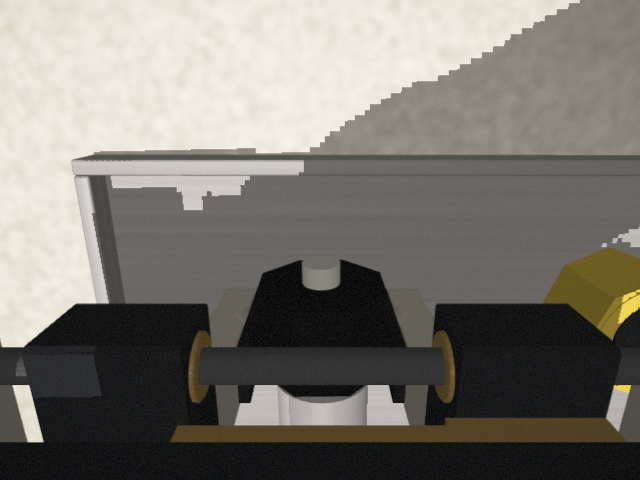

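View pics/c7.png

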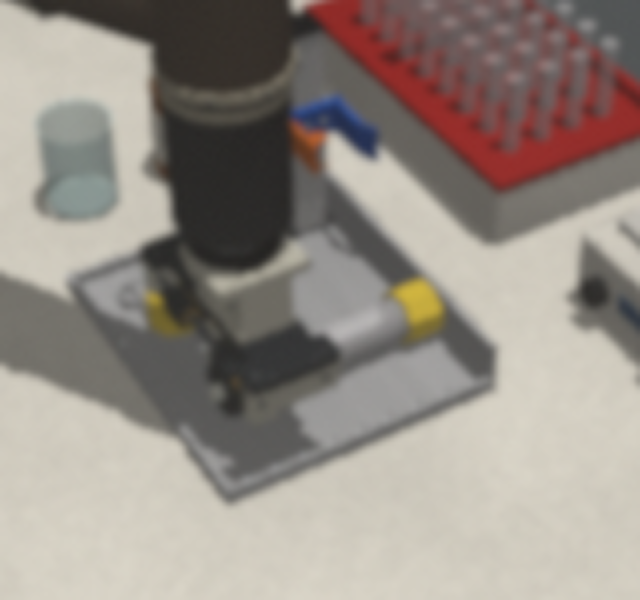

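Request:
play_rows:
  steps:
    - {"gripper": 0,"tx": -0.3,"ty": 0.01,"tz": 0,"ax": 0,"ay": 0,"az": 0}
    - {"gripper": 0,"tx": -0.5,"ty": 0.02,"tz": 0,"ax": 0,"ay": 0,"az": 0}
    - {"gripper": 0,"tx": -0.5,"ty": 0.01,"tz": 0,"ax": 0,"ay": 0,"az": 0}
    - {"gripper": 0,"tx": -0.58,"ty": -0.06,"tz": 0,"ax": 0,"ay": 0,"az": 0}
    - {"gripper": 0,"tx": -0.58,"ty": -0.11,"tz": 0,"ax": 0,"ay": 0,"az": 0}
    - {"gripper": 0,"tx": -0.55,"ty": -0.18,"tz": 0,"ax": 0,"ay": 0,"az": 0}
    - {"gripper": 0,"tx": -0.55,"ty": -0.22,"tz": 0,"ax": 0,"ay": 0,"az": 0}
    - {"gripper": 0,"tx": 0,"ty": 0,"tz": 0,"ax": 0,"ay": 0,"az": 0}
  newtons: 10

```text
t: 13.48
eef_pos: [0.5091, 0.0534, 0.281]
ee_rot: [-1.22, 1.567, 0.34]
force: [-2.7, 0.3, 1.2]
width: 0.0461
```

```bash
python3 - <<'E'
from h import *
np.set_printoptions(precision=4,suppress=True)
s,T0=pose();print(s['t'],s['q'],s['width'],s['force'],s['moment']);print(T0)
im,c,T=grab('side','side8.png')
cv2.imwrite('pics/c8.png',cv2.resize(im[150:300,240:400,::-1],None,fx=4,fy=4,interpolation=cv2.INTER_CUBIC))
E
```

```text
13.4833 [ 0.4889  0.2105 -0.5113  0.0008 -0.8451 -2.0708] 0.04611168379713868 [-2.7394  0.2646  1.1746] [-0.0385  0.7562 -0.001 ]
[[ 0.0037 -0.9999  0.0106  0.5091]
 [ 0.0013  0.0106  0.9999  0.0534]
 [-1.     -0.0036  0.0013  0.281 ]
 [ 0.      0.      0.      1.    ]]
```

View pics/c8.png

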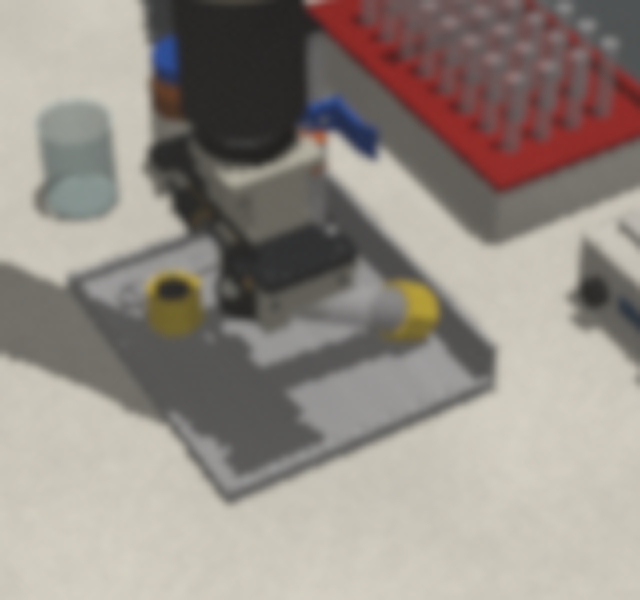

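Request:
play_rows:
  steps:
    - {"gripper": 0,"tx": -0.37,"ty": -0.23,"tz": 0,"ax": 0,"ay": 0,"az": 0}
    - {"gripper": 0,"tx": -0.46,"ty": -0.33,"tz": 0,"ax": 0,"ay": 0,"az": 0}
    - {"gripper": 0,"tx": -0.42,"ty": -0.37,"tz": 0,"ax": 0,"ay": 0,"az": 0}
    - {"gripper": 0,"tx": -0.37,"ty": -0.42,"tz": 0,"ax": 0,"ay": 0,"az": 0}
    - {"gripper": 0,"tx": -0.33,"ty": -0.46,"tz": 0,"ax": 0,"ay": 0,"az": 0}
    - {"gripper": 0,"tx": -0.28,"ty": -0.5,"tz": 0,"ax": 0,"ay": 0,"az": 0}
    - {"gripper": 0,"tx": 0,"ty": 0,"tz": 0,"ax": 0,"ay": 0,"az": 0}

```text
t: 14.12
eef_pos: [0.5668, 0.0525, 0.3342]
ee_rot: [-2.902, 1.57, -1.342]
force: [-2.9, -0.2, 7.2]
width: 0.0456
```

```bash
python3 - <<'E'
from h import *
np.set_printoptions(precision=4,suppress=True)
s,T0=pose();print(s['t'],s['q'],s['width'],s['force'],s['moment']);print(T0)
im,c,T=grab('side','side9.png')
cv2.imwrite('pics/c9.png',cv2.resize(im[150:300,240:400,::-1],None,fx=4,fy=4,interpolation=cv2.INTER_CUBIC))
E
```

```text
14.1167 [ 0.4363  0.2427 -0.3236  0.0007 -1.0047 -2.0185] 0.045594276300157784 [-2.8658 -0.1627  7.2033] [-0.3595  1.015  -0.0626]
[[ 0.0001 -0.9999  0.0111  0.5668]
 [-0.0006  0.0111  0.9999  0.0525]
 [-1.     -0.0001 -0.0006  0.3342]
 [ 0.      0.      0.      1.    ]]
```

View pics/c9.png

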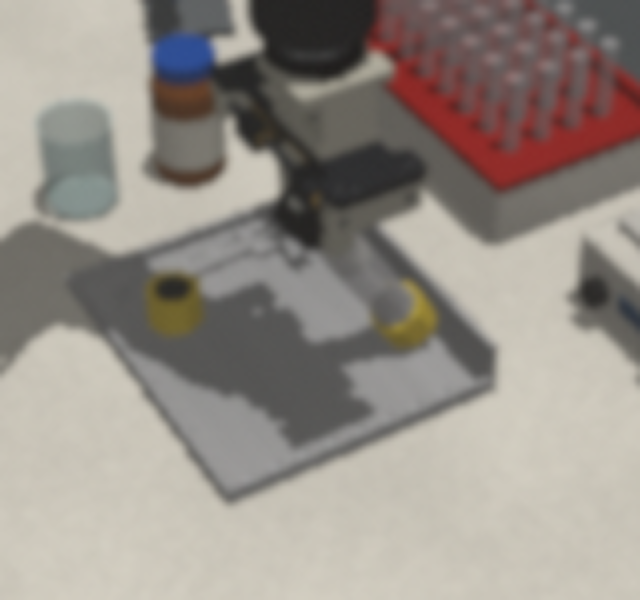

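Request:
play_rows:
  steps:
    - {"gripper": 0,"tx": -0.27,"ty": -0.6,"tz": 0,"ax": 0,"ay": 0,"az": 0}
    - {"gripper": 0,"tx": -0.17,"ty": -0.57,"tz": 0,"ax": 0,"ay": 0,"az": 0}
    - {"gripper": 0,"tx": -0.11,"ty": -0.59,"tz": 0,"ax": 0,"ay": 0,"az": 0}
    - {"gripper": 0,"tx": -0.05,"ty": -0.61,"tz": 0,"ax": 0,"ay": 0,"az": 0}
    - {"gripper": 0,"tx": 0,"ty": -0.4,"tz": 0,"ax": 0,"ay": 0,"az": 0}
    - {"gripper": 0,"tx": 0,"ty": -0.2,"tz": 0,"ax": 0,"ay": 0,"az": 0}
    - {"gripper": 0,"tx": 0,"ty": 0,"tz": 0,"ax": 0,"ay": 0,"az": 0}

```text
t: 14.75
eef_pos: [0.6405, 0.0517, 0.3483]
ee_rot: [-2.723, 1.571, -1.163]
force: [1.6, -1.6, 1.9]
width: 0.0458
```

```bash
python3 - <<'E'
from h import *
np.set_printoptions(precision=4,suppress=True)
s,T0=pose();print(s['t'],s['q'],s['width'],s['force'],s['moment']);print(T0)
im,c,T=grab('side','side10.png')
a=cv2.resize(im[130:280,240:400,::-1],None,fx=2.5,fy=4,interpolation=cv2.INTER_CUBIC)
a=cv2.resize(im[130:280,260:410,::-1],None,fx=2.6,fy=2.6,interpolation=cv2.INTER_CUBIC)
im,c,T=grab('scene','scene10.png')
b=cv2.resize(im[220:370,270:420,::-1],None,fx=2.6,fy=2.6,interpolation=cv2.INTER_CUBIC)
cv2.imwrite('pics/c10.png',np.hstack([a,b]))
E
```

```text
14.75 [ 0.3838  0.345  -0.1416  0.0003 -1.0842 -1.9659] 0.045809851024054736 [ 1.57   -1.6061  1.9339] [-0.3327 -0.585   0.0409]
[[ 0.0001 -0.9999  0.0112  0.6405]
 [-0.0002  0.0112  0.9999  0.0517]
 [-1.     -0.0001 -0.0002  0.3483]
 [ 0.      0.      0.      1.    ]]
```

View pics/c10.png

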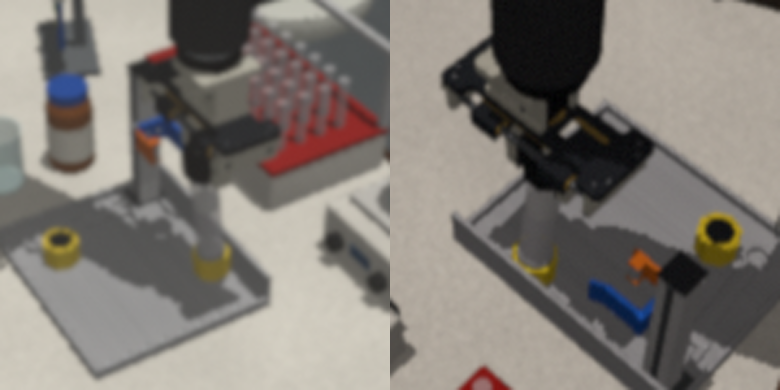

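Request:
play_rows:
  steps:
    - {"gripper": 0,"tx": 0.0,"ty": -0.25,"tz": 0,"ax": 0,"ay": 0,"az": 0}
    - {"gripper": 0,"tx": 0.03,"ty": -0.2,"tz": 0,"ax": 0,"ay": 0,"az": 0}
    - {"gripper": 0,"tx": 0.03,"ty": -0.15,"tz": 0,"ax": 0,"ay": 0,"az": 0}
    - {"gripper": 0,"tx": 0,"ty": 0,"tz": 0,"ax": 0,"ay": 0,"az": 0}
    - {"gripper": 0,"tx": 0,"ty": 0,"tz": 0,"ax": 0,"ay": 0,"az": 0}

```text
t: 15.27
eef_pos: [0.6553, 0.0515, 0.3473]
ee_rot: [-1.459, 1.57, 0.1]
force: [0.5, -1.1, -0.9]
width: 0.046
```

```bash
python3 - <<'E'
from h import *
np.set_printoptions(precision=4,suppress=True)
s,T0=pose();print(s['t'],s['q'],s['width'],s['force'],s['moment']);print(T0)
im,c,T=grab('wrist','wrist11.png')
im,c,T=grab('side','side11.png')
a=cv2.resize(im[130:280,260:410,::-1],None,fx=2.6,fy=2.6,interpolation=cv2.INTER_CUBIC)
im,c,T=grab('scene','scene11.png')
b=cv2.resize(im[220:370,270:420,::-1],None,fx=2.6,fy=2.6,interpolation=cv2.INTER_CUBIC)
cv2.imwrite('pics/c11.png',np.hstack([a,b]))
E
```

```text
15.2667 [ 0.3746  0.3686 -0.1082  0.0001 -1.0936 -1.9566] 0.04602826919760671 [ 0.4966 -1.071  -0.9234] [-0.1825 -0.4899  0.0199]
[[ 0.0003 -0.9999  0.0111  0.6553]
 [ 0.      0.0111  0.9999  0.0515]
 [-1.     -0.0003  0.      0.3473]
 [ 0.      0.      0.      1.    ]]
```

View pics/c11.png

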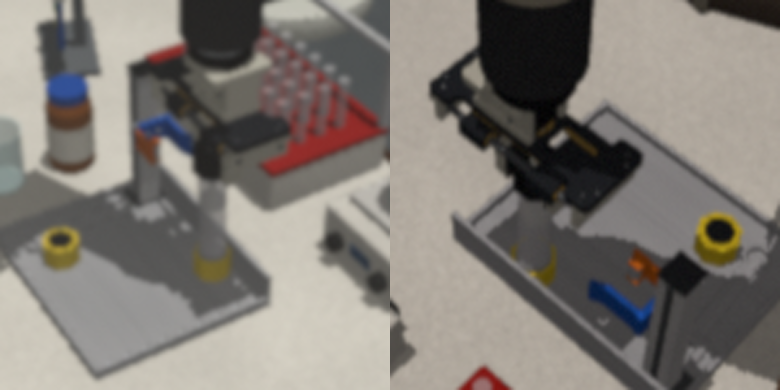

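View pics/wrist11.png

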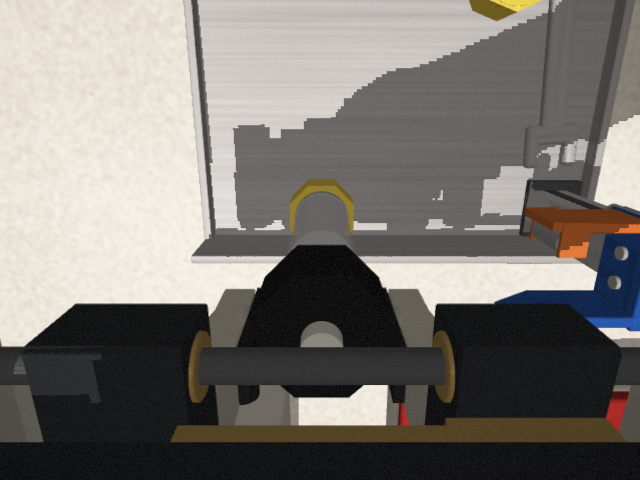

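Now close to upright, so I'll release it.

Request:
play_rows:
  steps:
    - {"gripper": 0,"tx": 0.02,"ty": -0.04,"tz": 0,"ax": 0,"ay": 0,"az": 0}
    - {"gripper": 0,"tx": 0,"ty": 0,"tz": 0,"ax": 0,"ay": 0,"az": 0}
    - {"gripper": 0.6,"tx": 0,"ty": 0,"tz": 0,"ax": 0,"ay": 0,"az": 0}
    - {"gripper": 0.7,"tx": 0,"ty": 0,"tz": 0,"ax": 0,"ay": 0,"az": 0}
    - {"gripper": 1,"tx": 0,"ty": 0,"tz": 0,"ax": 0,"ay": 0,"az": 0}
    - {"gripper": 1,"tx": 0,"ty": 0,"tz": 0,"ax": 0,"ay": 0,"az": 0}
    - {"gripper": 1,"tx": 0,"ty": 0,"tz": 0,"ax": 0,"ay": 0,"az": 0}
    - {"gripper": 1,"tx": 0,"ty": 0,"tz": 0,"ax": 0,"ay": 0,"az": 0}
    - {"gripper": 1,"tx": 0,"ty": 0,"tz": 0,"ax": 0,"ay": 0,"az": 0}
    - {"gripper": 1,"tx": 0,"ty": 0,"tz": 0,"ax": 0,"ay": 0,"az": 0}

```text
t: 16.25
eef_pos: [0.656, 0.0515, 0.3469]
ee_rot: [1.931, 1.571, -2.793]
force: [0.8, 0.3, -0.0]
width: 0.0871
```

```bash
python3 - <<'E'
from h import *
np.set_printoptions(precision=4,suppress=True)
s,T0=pose();print(s['t'],s['q'],s['width'],s['force'],s['moment']);print(T0)
im,c,T=grab('wrist','wrist12.png')
im,c,T=grab('side','side12.png')
a=cv2.resize(im[130:280,260:410,::-1],None,fx=2.6,fy=2.6,interpolation=cv2.INTER_CUBIC)
im,c,T=grab('scene','scene12.png')
b=cv2.resize(im[220:370,270:420,::-1],None,fx=2.6,fy=2.6,interpolation=cv2.INTER_CUBIC)
cv2.imwrite('pics/c12.png',np.hstack([a,b]))
E
```

```text
16.25 [ 0.3741  0.3701 -0.1069 -0.     -1.0939 -1.956 ] 0.08708648908838781 [ 0.7914  0.2508 -0.0478] [-0.0257 -0.096   0.0724]
[[-0.0001 -0.9999  0.0111  0.656 ]
 [-0.      0.0111  0.9999  0.0515]
 [-1.      0.0001 -0.      0.3469]
 [ 0.      0.      0.      1.    ]]
```

View pics/c12.png

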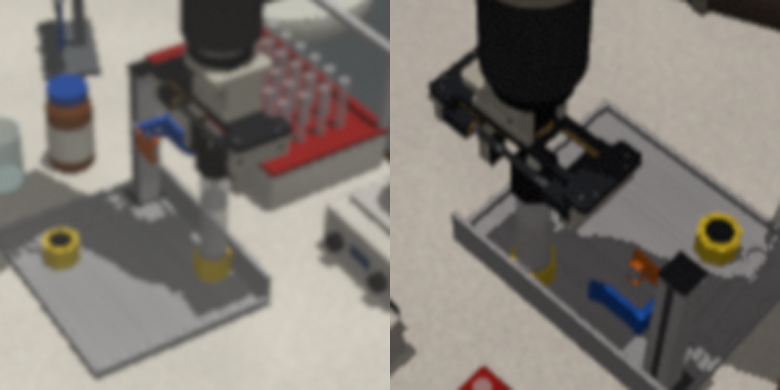

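View pics/wrist12.png

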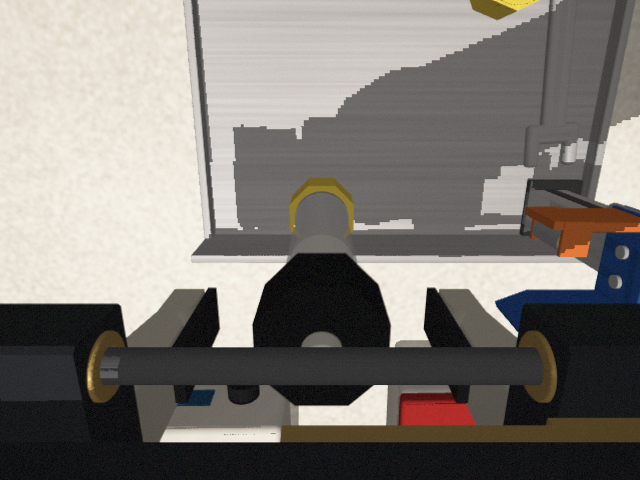

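Both views and the wrist camera show the column upright and free: foot at wrist (321,205), head cap centred at about (321,330), no finger touching. I'll raise, turn the jaws to tray x, and look again.

Request:
play_rows:
  steps:
    - {"gripper": 1,"tx": -0.4,"ty": 0,"tz": 0,"ax": 0,"ay": 0,"az": 0}
    - {"gripper": 1,"tx": -0.7,"ty": 0,"tz": 0,"ax": 0,"ay": 0,"az": 0}
    - {"gripper": 1,"tx": -0.7,"ty": 0,"tz": 0,"ax": 0,"ay": 0,"az": 0}
    - {"gripper": 1,"tx": -0.7,"ty": 0,"tz": 0,"ax": 0,"ay": 0,"az": 0}
    - {"gripper": 1,"tx": 0,"ty": 0,"tz": 0,"ax": -1,"ay": 0,"az": 0}
    - {"gripper": 1,"tx": 0,"ty": 0,"tz": 0,"ax": -1,"ay": 0,"az": 0}
    - {"gripper": 1,"tx": 0,"ty": 0,"tz": 0,"ax": -1,"ay": 0,"az": 0}
    - {"gripper": 1,"tx": 0,"ty": 0,"tz": 0,"ax": -1,"ay": 0,"az": 0}
    - {"gripper": 1,"tx": 0,"ty": 0,"tz": 0,"ax": -1,"ay": 0,"az": 0}
    - {"gripper": 1,"tx": 0,"ty": 0,"tz": 0,"ax": -1,"ay": 0,"az": 0}
    - {"gripper": 1,"tx": 0,"ty": 0,"tz": 0,"ax": -1,"ay": 0,"az": 0}
    - {"gripper": 1,"tx": 0,"ty": 0,"tz": 0,"ax": -1,"ay": 0,"az": 0}
    - {"gripper": 1,"tx": 0,"ty": 0,"tz": 0,"ax": -1,"ay": 0,"az": 0}
    - {"gripper": 1,"tx": 0,"ty": 0,"tz": 0,"ax": -1,"ay": 0,"az": 0}
    - {"gripper": 1,"tx": 0,"ty": 0,"tz": 0,"ax": -1,"ay": 0,"az": 0}
    - {"gripper": 1,"tx": 0,"ty": 0,"tz": 0,"ax": -1,"ay": 0,"az": 0}
    - {"gripper": 1,"tx": 0,"ty": 0,"tz": 0,"ax": -1,"ay": 0,"az": 0}
    - {"gripper": 1,"tx": 0,"ty": 0,"tz": 0,"ax": -1,"ay": 0,"az": 0}
    - {"gripper": 1,"tx": 0,"ty": 0,"tz": 0,"ax": -1,"ay": 0,"az": 0}
    - {"gripper": 1,"tx": 0,"ty": 0,"tz": 0,"ax": 0,"ay": 0,"az": 0}

```text
t: 18.07
eef_pos: [0.656, 0.0515, 0.4103]
ee_rot: [-3.034, 1.57, 0.102]
force: [0.4, 0.8, 0.3]
width: 0.0878
```

```bash
python3 - <<'E'
from h import *
np.set_printoptions(precision=4,suppress=True)
s,T0=pose();print(s['t'],s['q'],s['width'],s['force'],s['moment']);print(T0)
O={}
for cn in ['wrist','side','scene']:
    im,c,T=grab(cn,cn+'13.png')
    for q in ['col_mid','col_head','col_foot','clip_seat','post_top']:
        for d in finder.pinpoint(q,cn)[:2]:
            print(cn,q,np.round(d['confidence'],2),np.round(d['location'],1))
            if d['confidence']>.4: O.setdefault(q,[]).append((cn,c,T,d['location']))
import pickle
pickle.dump(O,open('O.pkl','wb'))
a=cv2.imread('pics/side13.png');b=cv2.imread('pics/scene13.png')
cv2.imwrite('pics/c13.png',np.hstack([cv2.resize(a[130:280,260:410],None,fx=2.6,fy=2.6,interpolation=2),cv2.resize(b[220:370,270:420],None,fx=2.6,fy=2.6,interpolation=2)]))
E
```

```text
18.0667 [ 0.3742  0.3275 -0.0208  0.0002 -1.2218 -0.3804] 0.0877668530837805 [0.385  0.8245 0.32  ] [0.0231 0.0405 0.0423]
[[ 0.0008 -0.0061 -1.      0.656 ]
 [ 0.0001 -1.      0.0061  0.0515]
 [-1.     -0.0001 -0.0008  0.4103]
 [ 0.      0.      0.      1.    ]]
wrist col_mid 0.76 [224.6 329.8]
wrist col_head 0.57 [266.7 328.3]
wrist clip_seat 0.74 [401.5 326.7]
wrist post_top 0.44 [400.6 327.4]
side col_mid 0.64 [465.2 419.7]
side col_mid 0.61 [209.4 340.8]
side col_head 0.83 [466.1 380.8]
side col_head 0.8 [187.1 343.8]
side col_foot 0.67 [235.3 343.2]
side col_foot 0.61 [463.9 465. ]
side clip_seat 0.97 [184.4 321.6]
side post_top 0.81 [157. 312.]
side post_top 0.62 [364.3 409.9]
scene col_mid 0.94 [310.  325.3]
scene col_mid 0.87 [151.2 228.1]
scene col_head 0.94 [287.6 324.1]
scene col_head 0.73 [147.6 253.1]
scene col_foot 0.78 [156.4 204.5]
scene col_foot 0.7 [324.3 325. ]
scene clip_seat 0.81 [331.6 365.6]
scene post_top 0.88 [327.4 384.5]
```

View pics/wrist13.png

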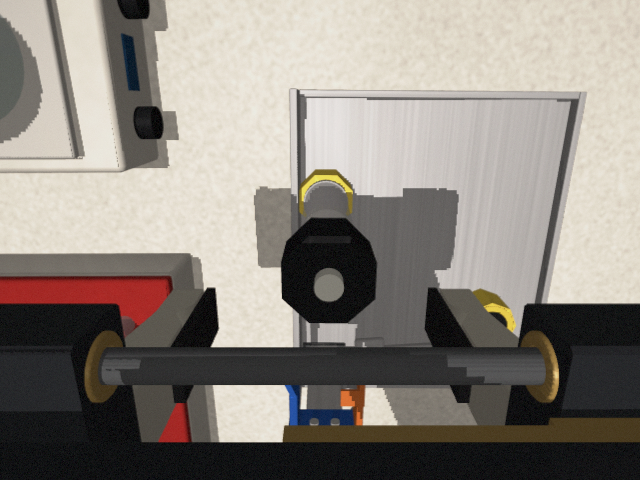

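View pics/c13.png

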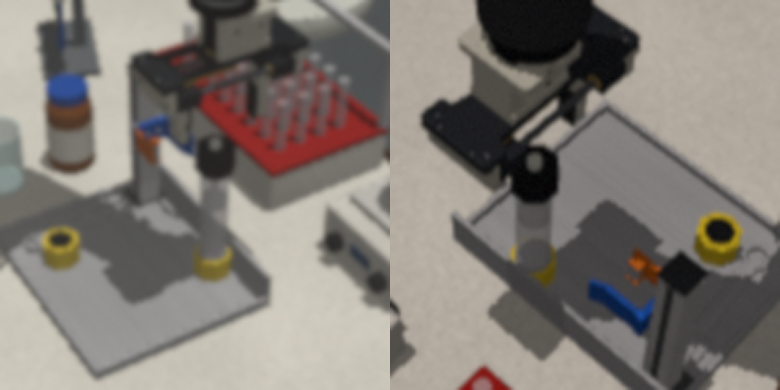

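```bash
python3 - <<'E'
from h import *
np.set_printoptions(precision=4,suppress=True)
s,T0=pose();c,T=cam('wrist',T0)
print('port',ray(c,T,(283,329),.212)); print('foot front centre? tube',ray(c,T,(190,327),.036))
S=cam('side');C=cam('scene')
print('head',tri([(*S,(187.1,343.8)),(*C,(287.6,324.1))]),'foot',tri([(*S,(235.3,343.2)),(*C,(324.3,325))]),'mid',tri([(*S,(209.4,340.8)),(*C,(310,325.3))]))
print('seat',tri([(*S,(184.4,321.6)),(*C,(331.6,365.6))]),'post',tri([(*S,(157,312)),(*C,(327.4,384.5))]))
# predicted positions
for n,p in {'seat':(.6566,.1843,.13),'post':(.657,.2263,.215),'col_head':(.655,.052,.188),'foot':(.655,.052,.004)}.items():
    print(n,proj(*S,p),proj(*C,p),proj(c,T,p))
E
```

```text
port [0.654  0.0485 0.212 ]
foot front centre? tube [0.6527 0.0414 0.036 ]
head [0.6596 0.0534 0.1936] foot [ 0.6532  0.0465 -0.0028] mid [0.6585 0.0608 0.0978]
seat [0.6528 0.182  0.1258] post [0.6507 0.232  0.2071]
seat [321.3055 182.4955] [364.1915 332.6686] [324.6964 404.1093]
post [314.7155 155.3247] [381.4859 325.8234] [325.7068 564.2607]
col_head [342.4601 189.1944] [324.5925 287.4857] [326.2689 269.9751]
foot [341.1951 232.4637] [324.0521 325.0383] [324.1591 194.1714]
```

Request:
play_rows:
  steps:
    - {"gripper": 1,"tx": 0.3,"ty": 0.05,"tz": 0.04,"ax": 0,"ay": 0,"az": 0}
    - {"gripper": 1,"tx": 0.6,"ty": 0,"tz": 0,"ax": 0,"ay": 0,"az": 0}
    - {"gripper": 1,"tx": 0.6,"ty": 0,"tz": 0,"ax": 0,"ay": 0,"az": 0}
    - {"gripper": 1,"tx": 0.6,"ty": 0,"tz": 0,"ax": 0,"ay": 0,"az": 0}
    - {"gripper": 1,"tx": 0.35,"ty": 0,"tz": 0,"ax": 0,"ay": 0,"az": 0}
    - {"gripper": 1,"tx": 0.1,"ty": 0,"tz": 0,"ax": 0,"ay": 0,"az": 0}
    - {"gripper": 1,"tx": 0,"ty": 0,"tz": 0,"ax": 0,"ay": 0,"az": 0}
    - {"gripper": 0,"tx": 0,"ty": 0,"tz": 0,"ax": 0,"ay": 0,"az": 0}
    - {"gripper": 0,"tx": 0,"ty": 0,"tz": 0,"ax": 0,"ay": 0,"az": 0}
    - {"gripper": 0,"tx": 0,"ty": 0,"tz": 0,"ax": 0,"ay": 0,"az": 0}
    - {"gripper": 0,"tx": 0,"ty": 0,"tz": 0,"ax": 0,"ay": 0,"az": 0}
    - {"gripper": 0,"tx": 0,"ty": 0,"tz": 0,"ax": 0,"ay": 0,"az": 0}
    - {"gripper": 0,"tx": 0,"ty": 0,"tz": 0,"ax": 0,"ay": 0,"az": 0}
    - {"gripper": 0,"tx": 0,"ty": 0,"tz": 0,"ax": 0,"ay": 0,"az": 0}
    - {"gripper": 0,"tx": 0,"ty": 0,"tz": 0,"ax": 0,"ay": 0,"az": 0}
    - {"gripper": 0,"tx": 0,"ty": 0,"tz": 0,"ax": 0,"ay": 0,"az": 0}
    - {"gripper": 0,"tx": 0,"ty": 0,"tz": 0,"ax": 0,"ay": 0,"az": 0}
  newtons: 20

```text
t: 20.38
eef_pos: [0.6548, 0.0502, 0.3458]
ee_rot: [0.307, 1.57, -2.845]
force: [-1.7, 0.1, 2.2]
width: 0.0459
```

Request:
play_rows:
  steps:
    - {"gripper": 0,"tx": 0,"ty": 0,"tz": 0,"ax": 0,"ay": 0,"az": 0}
    - {"gripper": 0,"tx": 0,"ty": 0,"tz": 0,"ax": 0,"ay": 0,"az": 0}
  newtons: 60

```text
t: 20.55
eef_pos: [0.6547, 0.0502, 0.3457]
ee_rot: [0.281, 1.57, -2.872]
force: [-3.7, 1.3, 3.4]
width: 0.0458
```

```bash
python3 - <<'E'
from h import *
np.set_printoptions(precision=4,suppress=True)
s,T0=pose();print(s['t'],s['q'],s['width'],s['force'],s['moment']);print(T0)
for cn in ['wrist','side','scene']: im,c,T=grab(cn,cn+'14.png')
a=cv2.imread('pics/side14.png');b=cv2.imread('pics/scene14.png')
cv2.imwrite('pics/c14.png',np.hstack([cv2.resize(a[130:280,260:410],None,fx=2.6,fy=2.6,interpolation=2),cv2.resize(b[220:370,270:420],None,fx=2.6,fy=2.6,interpolation=2)]))
E
```

```text
20.55 [ 0.373   0.369  -0.1112 -0.0001 -1.0912 -0.3839] 0.045833066015849556 [-3.6893  1.2513  3.3957] [ 0.0866  1.7588 -0.0078]
[[-0.0007 -0.011  -0.9999  0.6547]
 [-0.0002 -0.9999  0.011   0.0502]
 [-1.      0.0002  0.0007  0.3457]
 [ 0.      0.      0.      1.    ]]
```

View pics/wrist14.png

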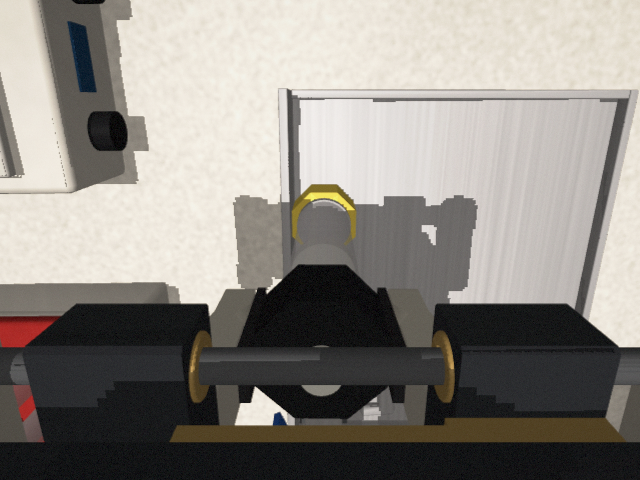

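View pics/c14.png

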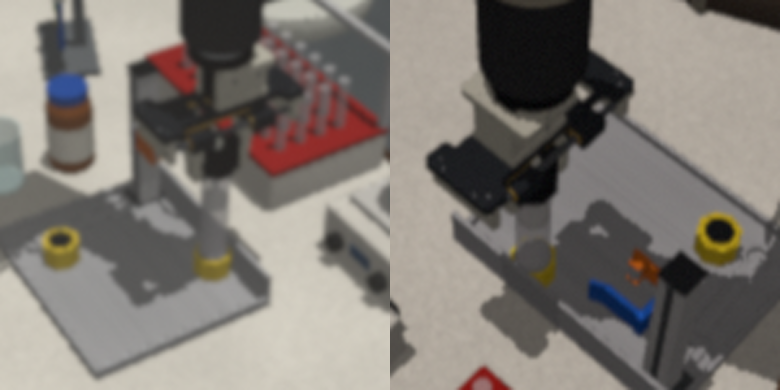

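The column is held across tray x with its foot still flat at wrist (324,215). I'll lift it a hair and slide it towards the clip, stopping before the roller.

Request:
play_rows:
  steps:
    - {"gripper": 0,"tx": -0.05,"ty": 0,"tz": 0.02,"ax": 0,"ay": 0,"az": 0}
    - {"gripper": 0,"tx": 0,"ty": -0.2,"tz": 0,"ax": 0,"ay": 0,"az": 0}
    - {"gripper": 0,"tx": 0,"ty": -0.4,"tz": 0,"ax": 0,"ay": 0,"az": 0}
    - {"gripper": 0,"tx": 0,"ty": -0.5,"tz": 0,"ax": 0,"ay": 0,"az": 0}
    - {"gripper": 0,"tx": 0,"ty": -0.5,"tz": 0,"ax": 0,"ay": 0,"az": 0}
    - {"gripper": 0,"tx": 0,"ty": -0.5,"tz": 0,"ax": 0,"ay": 0,"az": 0}
    - {"gripper": 0,"tx": 0,"ty": -0.5,"tz": 0,"ax": 0,"ay": 0,"az": 0}
    - {"gripper": 0,"tx": 0,"ty": -0.5,"tz": 0,"ax": 0,"ay": 0,"az": 0}
    - {"gripper": 0,"tx": 0,"ty": -0.4,"tz": 0,"ax": 0,"ay": 0,"az": 0}
    - {"gripper": 0,"tx": 0,"ty": -0.1,"tz": 0,"ax": 0,"ay": 0,"az": 0}
    - {"gripper": 0,"tx": 0,"ty": 0,"tz": 0,"ax": 0,"ay": 0,"az": 0}
    - {"gripper": 0,"tx": 0,"ty": 0,"tz": 0,"ax": 0,"ay": 0,"az": 0}
  newtons: 60

```text
t: 21.7
eef_pos: [0.6554, 0.1404, 0.3468]
ee_rot: [0.539, 1.571, -2.613]
force: [-0.5, -0.6, -4.2]
width: 0.0457
```

```bash
python3 - <<'E'
from h import *
np.set_printoptions(precision=4,suppress=True)
s,T0=pose();print(s['t'],s['q'],s['width'],s['force'],s['moment']);print(T0)
for cn in ['wrist','side','scene']: im,c,T=grab(cn,cn+'15.png')
a=cv2.imread('pics/side15.png');b=cv2.imread('pics/scene15.png')
cv2.imwrite('pics/c15.png',np.hstack([cv2.resize(a[130:280,260:410],None,fx=2.6,fy=2.6,interpolation=2),cv2.resize(b[220:370,270:420],None,fx=2.6,fy=2.6,interpolation=2)]))
E
```

```text
21.7 [ 0.5012  0.3892 -0.0776  0.     -1.1042 -0.5118] 0.045746101751469426 [-0.4981 -0.5509 -4.188 ] [0.1556 0.2363 0.032 ]
[[-0.0001 -0.0106 -0.9999  0.6554]
 [-0.0001 -0.9999  0.0106  0.1404]
 [-1.      0.0001  0.0001  0.3468]
 [ 0.      0.      0.      1.    ]]
```

View pics/wrist15.png

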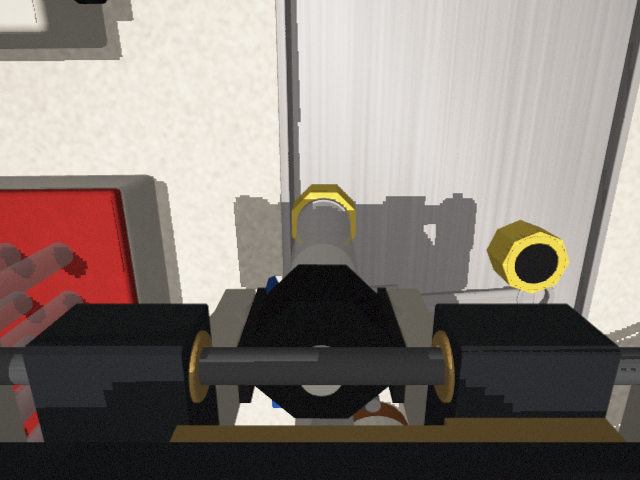

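View pics/c15.png

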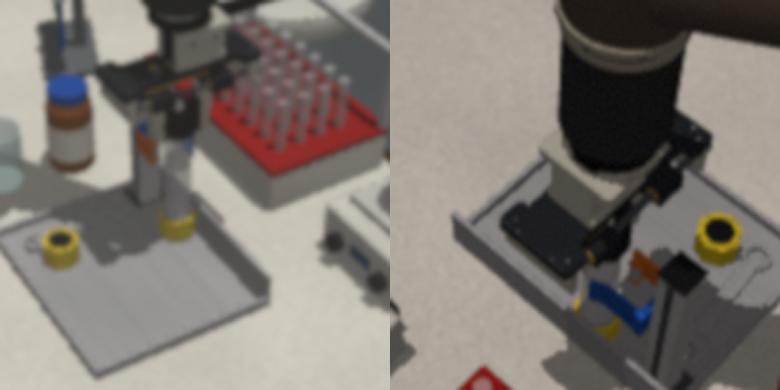

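Request:
play_rows:
  steps:
    - {"gripper": 0,"tx": 0.04,"ty": -0.2,"tz": 0,"ax": 0,"ay": 0,"az": 0}
    - {"gripper": 0,"tx": 0,"ty": -0.2,"tz": 0,"ax": 0,"ay": 0,"az": 0}
    - {"gripper": 0,"tx": 0,"ty": -0.2,"tz": 0,"ax": 0,"ay": 0,"az": 0}
    - {"gripper": 0,"tx": 0,"ty": -0.2,"tz": 0,"ax": 0,"ay": 0,"az": 0}
    - {"gripper": 0,"tx": 0,"ty": -0.2,"tz": 0,"ax": 0,"ay": 0,"az": 0}

```text
t: 22.27
eef_pos: [0.6558, 0.1639, 0.3466]
ee_rot: [1.332, 1.567, -1.821]
force: [0.0, -8.3, 2.0]
width: 0.0457
```

```bash
python3 - <<'E'
from h import *
np.set_printoptions(precision=4,suppress=True)
s,T0=pose();print(s['t'],s['q'],s['width'],s['force'],s['moment']);print(T0)
for cn in ['wrist','side','scene']: im,c,T=grab(cn,cn+'16.png')
a=cv2.imread('pics/side16.png');b=cv2.imread('pics/scene16.png')
cv2.imwrite('pics/c16.png',np.hstack([cv2.resize(a[130:280,260:410],None,fx=2.6,fy=2.6,interpolation=2),cv2.resize(b[220:370,270:420],None,fx=2.6,fy=2.6,interpolation=2)]))
E
```

```text
22.2667 [ 0.5335  0.3989 -0.0645  0.0033 -1.1103 -0.5462] 0.04574358046200243 [ 0.0149 -8.3426  1.9983] [-3.6192  0.7727  0.0026]
[[-0.001  -0.0112 -0.9999  0.6558]
 [-0.004  -0.9999  0.0112  0.1639]
 [-1.      0.004   0.001   0.3466]
 [ 0.      0.      0.      1.    ]]
```

View pics/wrist16.png

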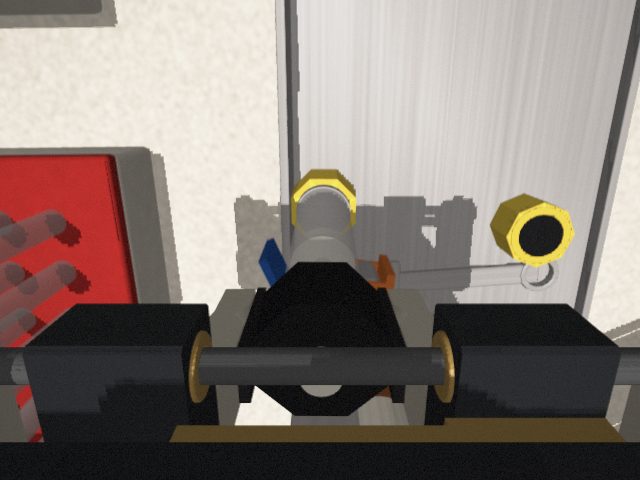

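View pics/c16.png

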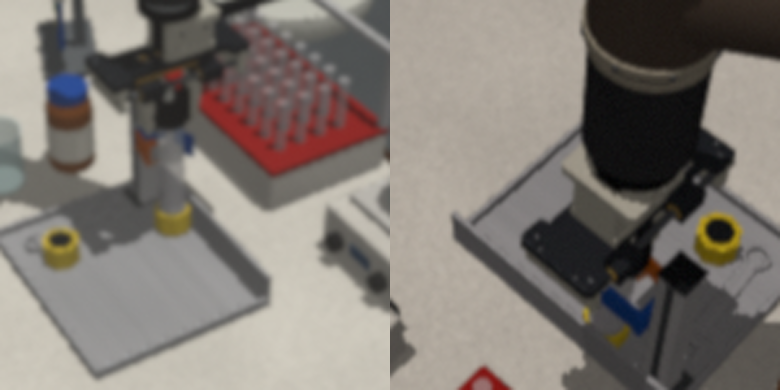

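The catch is moving aside and Fy is -8 N. The foot lags about 12 mm, so the column leans about 3.7°, which is allowed. I keep pushing.

Request:
play_rows:
  steps:
    - {"gripper": 0,"tx": 0,"ty": -0.2,"tz": 0,"ax": 0,"ay": 0,"az": 0}
    - {"gripper": 0,"tx": 0,"ty": -0.2,"tz": 0,"ax": 0,"ay": 0,"az": 0}
    - {"gripper": 0,"tx": 0,"ty": -0.2,"tz": 0,"ax": 0,"ay": 0,"az": 0}
    - {"gripper": 0,"tx": 0,"ty": 0,"tz": 0,"ax": 0,"ay": 0,"az": 0}

```text
t: 22.75
eef_pos: [0.656, 0.1801, 0.3467]
ee_rot: [1.487, 1.569, -1.665]
force: [-1.3, -3.4, 3.1]
width: 0.0459
```

```bash
python3 - <<'E'
from h import *
np.set_printoptions(precision=4,suppress=True)
s,T0=pose();print(s['t'],s['width'],s['force'],s['moment']);print(T0)
for cn in ['wrist','side','scene']: im,c,T=grab(cn,cn+'17.png')
a=cv2.imread('pics/side17.png');b=cv2.imread('pics/scene17.png')
cv2.imwrite('pics/c17.png',np.hstack([cv2.resize(a[130:280,260:410],None,fx=2.6,fy=2.6,interpolation=2),cv2.resize(b[220:370,270:420],None,fx=2.6,fy=2.6,interpolation=2)]))
E
```

```text
22.75 0.045860265427137906 [-1.3008 -3.4397  3.0557] [-2.0248  1.2635 -0.1385]
[[-0.0002 -0.0108 -0.9999  0.656 ]
 [-0.0021 -0.9999  0.0108  0.1801]
 [-1.      0.0021  0.0002  0.3467]
 [ 0.      0.      0.      1.    ]]
```

View pics/wrist17.png

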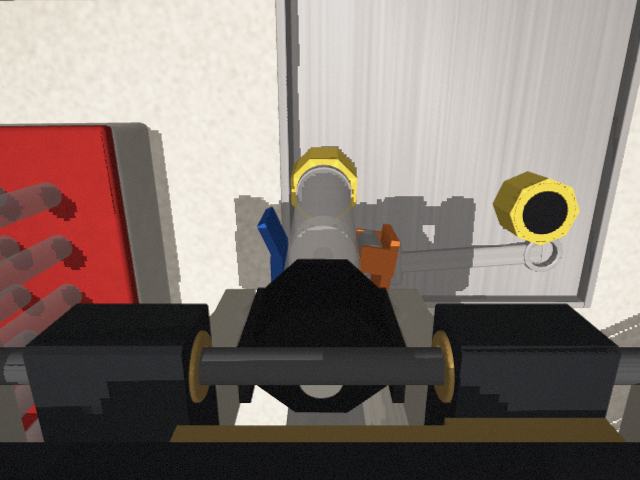

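View pics/c17.png

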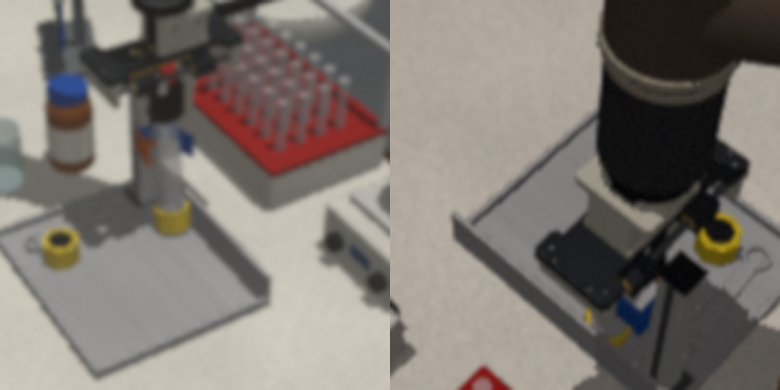

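```bash
python3 - <<'E'
from h import *
np.set_printoptions(precision=4,suppress=True)
s,T0=pose();c,T=cam('wrist',T0)
for r in (148,170,184): print(r,ray(c,T,(r,324),.02), ray(c,T,(r,324),.036))
a=cv2.imread('pics/wrist17.png')
cv2.imwrite('pics/c17b.png',cv2.resize(a[130:320,230:430],None,fx=4,fy=3.1,interpolation=2))
E
```

```text
148 [0.6551 0.1291 0.02  ] [0.6551 0.1274 0.036 ]
170 [0.6552 0.1449 0.02  ] [0.6553 0.1424 0.036 ]
184 [0.6553 0.1553 0.02  ] [0.6554 0.1522 0.036 ]
```

View pics/c17b.png

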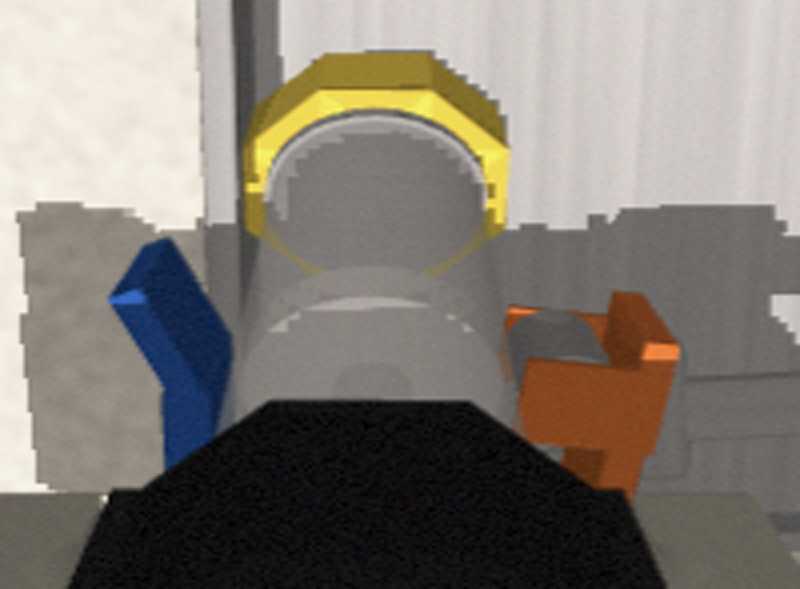

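The tube is past the widest point: about 13 mm before the seat at clip height, lean about 0.15 rad, and the force has dropped to 3 N. I'll right it by turning the tool about the jaw axis while easing the head to the seat.

Request:
play_rows:
  steps:
    - {"gripper": 0,"tx": 0.02,"ty": 0.26,"tz": 0,"ax": 0,"ay": 0,"az": -0.5}
    - {"gripper": 0,"tx": 0.04,"ty": 0.26,"tz": 0,"ax": 0,"ay": 0,"az": -0.5}
    - {"gripper": 0,"tx": 0.04,"ty": 0.26,"tz": 0,"ax": 0,"ay": 0,"az": -0.4}
    - {"gripper": 0,"tx": 0,"ty": 0,"tz": 0,"ax": 0,"ay": 0,"az": 0}

```text
t: 23.23
eef_pos: [0.656, 0.16, 0.3445]
ee_rot: [-1.59, 1.42, 1.54]
force: [-3.5, 0.4, 8.9]
width: 0.0456
```

```bash
python3 - <<'E'
from h import *
np.set_printoptions(precision=4,suppress=True)
s,T0=pose();print(s['t'],s['width'],s['force'],s['moment']);print(T0, T0[:3,3]+.159*T0[:3,0])
for cn in ['wrist','side','scene']: im,c,T=grab(cn,cn+'18.png')
a=cv2.imread('pics/side18.png');b=cv2.imread('pics/wrist18.png')
cv2.imwrite('pics/c18.png',np.hstack([cv2.resize(a[130:280,260:410],None,fx=2.6,fy=2.6,interpolation=2),cv2.resize(b[130:320,230:430],None,fx=2.05,fy=2.0527,interpolation=2)[:390]]))
E
```

```text
23.2333 0.04564061992172468 [-3.4767  0.437   8.8702] [-0.3313  2.4117  0.1336]
[[ 0.0047 -0.0116 -0.9999  0.656 ]
 [ 0.1505 -0.9885  0.0122  0.16  ]
 [-0.9886 -0.1505 -0.0029  0.3445]
 [ 0.      0.      0.      1.    ]] [0.6568 0.1839 0.1874]
```

View pics/c18.png

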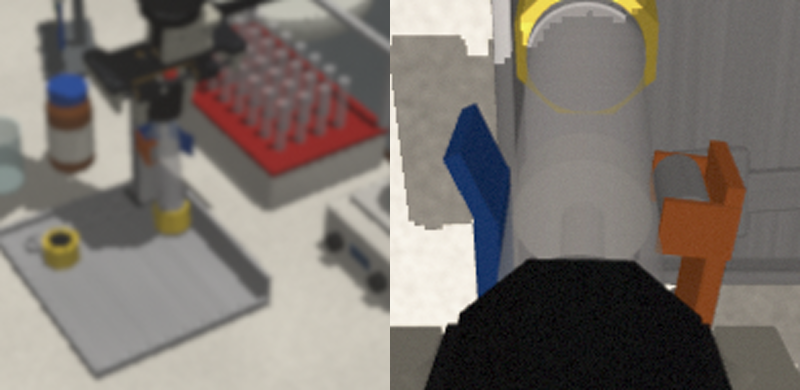

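View pics/wrist18.png

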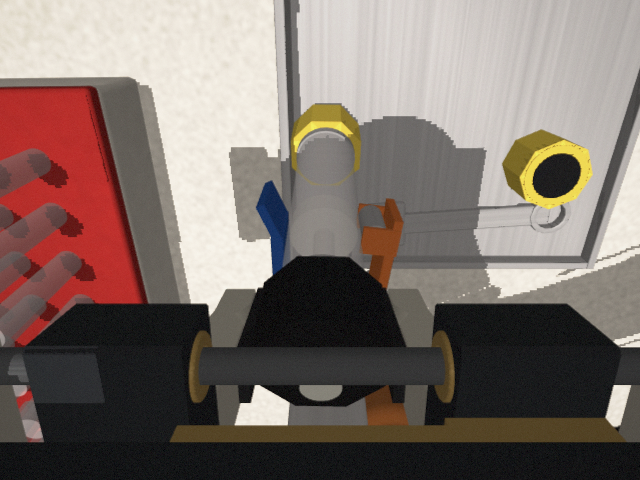

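```bash
python3 - <<'E'
from h import *
np.set_printoptions(precision=4,suppress=True)
s,T0=pose();c,T=cam('wrist',T0)
for p in [(.6566,.1843-.023,.004),(.6566,.1843-.023,.036),(.6566,.1843-.018,.06),(.6566,.1843-.018,.146)]: print(p,proj(c,T,p))
for r in (118,126,134): print(r,ray(c,T,(r,324),.004),ray(c,T,(r,324),.036))
E
```

```text
(0.6566, 0.1613, 0.004) [323.9943 147.5878]
(0.6566, 0.1613, 0.036) [324.1084 159.7294]
(0.6566, 0.1663, 0.06) [324.2811 178.2454]
(0.6566, 0.1663, 0.146) [324.865  240.4486]
118 [0.6564 0.1397 0.004 ] [0.6564 0.1337 0.036 ]
126 [0.6565 0.1454 0.004 ] [0.6565 0.1388 0.036 ]
134 [0.6565 0.1512 0.004 ] [0.6565 0.144  0.036 ]
```

The foot still lags about 28 mm at lean 0.15 rad: the pads slipped. The tube is past the roller, so the clip can serve as the fulcrum. I'll unload the floor, loosen the grip and ease the head back, which swings the foot forward.

Request:
play_rows:
  steps:
    - {"gripper": 0,"tx": -0.08,"ty": 0,"tz": 0,"ax": 0,"ay": 0,"az": 0}
    - {"gripper": 0,"tx": -0.05,"ty": 0.1,"tz": 0,"ax": 0,"ay": 0,"az": 0}
    - {"gripper": 0,"tx": -0.02,"ty": 0.1,"tz": 0,"ax": 0,"ay": 0,"az": 0}
    - {"gripper": 0,"tx": -0.02,"ty": 0.1,"tz": 0,"ax": 0,"ay": 0,"az": 0}
    - {"gripper": 0,"tx": 0,"ty": 0,"tz": 0,"ax": 0,"ay": 0,"az": 0}
  newtons: 15

```text
t: 23.8
eef_pos: [0.6559, 0.1529, 0.3456]
ee_rot: [-1.576, 1.424, 1.554]
force: [3.4, 1.8, -2.5]
width: 0.0461
```

```bash
python3 - <<'E'
from h import *
np.set_printoptions(precision=4,suppress=True)
s,T0=pose();print(s['t'],s['width'],s['force'],s['moment']);print(T0, T0[:3,3]+.159*T0[:3,0])
for cn in ['wrist','side']: im,c,T=grab(cn,cn+'19.png')
c,T=cam('wrist',T0)
for r in (100,110,120,130,140): print(r,ray(c,T,(r,324),.004),ray(c,T,(r,324),.036))
E
```

```text
23.8 0.046128294901494483 [ 3.4146  1.8106 -2.5032] [-0.0019 -0.6124 -0.2092]
[[ 0.0025 -0.011  -0.9999  0.6559]
 [ 0.1467 -0.9891  0.0112  0.1529]
 [-0.9892 -0.1467 -0.0008  0.3456]
 [ 0.      0.      0.      1.    ]] [0.6563 0.1762 0.1883]
100 [0.6555 0.119  0.004 ] [0.6556 0.1143 0.036 ]
110 [0.6556 0.1259 0.004 ] [0.6557 0.1205 0.036 ]
120 [0.6556 0.133  0.004 ] [0.6557 0.1268 0.036 ]
130 [0.6557 0.1402 0.004 ] [0.6558 0.1333 0.036 ]
140 [0.6558 0.1475 0.004 ] [0.6558 0.1399 0.036 ]
```

View pics/wrist19.png

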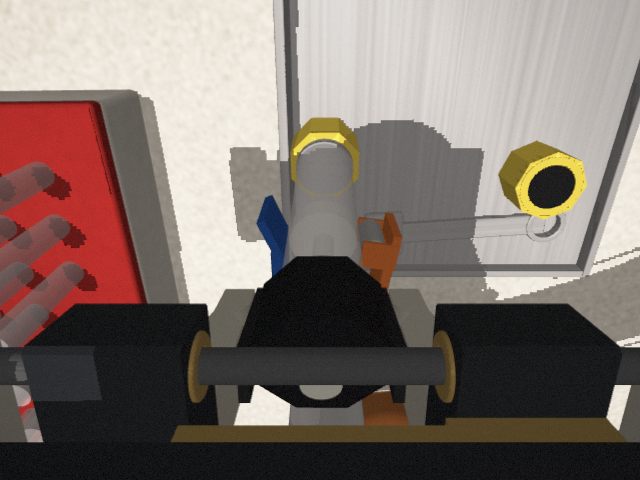

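Request:
play_rows:
  steps:
    - {"gripper": 0,"tx": -0.04,"ty": 0,"tz": 0,"ax": 0,"ay": 0,"az": 0}
    - {"gripper": 0,"tx": -0.06,"ty": 0,"tz": 0,"ax": 0,"ay": 0,"az": 0}
    - {"gripper": 0,"tx": -0.02,"ty": 0.33,"tz": 0,"ax": 0,"ay": 0,"az": -0.5}
    - {"gripper": 0,"tx": 0.02,"ty": 0.33,"tz": 0,"ax": 0,"ay": 0,"az": -0.5}
    - {"gripper": 0,"tx": 0.02,"ty": 0.1,"tz": 0,"ax": 0,"ay": 0,"az": -0.17}
    - {"gripper": 0,"tx": 0,"ty": 0,"tz": 0,"ax": 0,"ay": 0,"az": 0}
  newtons: 60

```text
t: 24.4
eef_pos: [0.6557, 0.1326, 0.3442]
ee_rot: [-1.572, 1.302, 1.557]
force: [3.9, -0.3, -3.5]
width: 0.0455
```

```bash
python3 - <<'E'
from h import *
np.set_printoptions(precision=4,suppress=True)
s,T0=pose();print(s['t'],s['width'],s['force'],s['moment']);print(T0, T0[:3,3]+.159*T0[:3,0])
for cn in ['wrist','side']: im,c,T=grab(cn,cn+'20.png')
c,T=cam('wrist',T0)
for r in (80,90,100,110,120,130): print(r,ray(c,T,(r,324),.004)[1],ray(c,T,(r,324),.036)[1])
E
```

```text
24.4 0.045535922476833614 [ 3.9308 -0.3081 -3.4745] [-1.7408 -0.7288 -0.3308]
[[ 0.0036 -0.0122 -0.9999  0.6557]
 [ 0.2659 -0.9639  0.0127  0.1326]
 [-0.964  -0.2659 -0.0002  0.3442]
 [ 0.      0.      0.      1.    ]] [0.6563 0.1748 0.1909]
80 0.126108349201747 0.11875787680897082
90 0.1327942134271843 0.1247264184939809
100 0.13965291219671572 0.13084925140391757
110 0.14669123512010157 0.1371324366952017
120 0.15391633215525524 0.14358235721086052
130 0.16133573783586252 0.15020573910877946
```

View pics/wrist20.png

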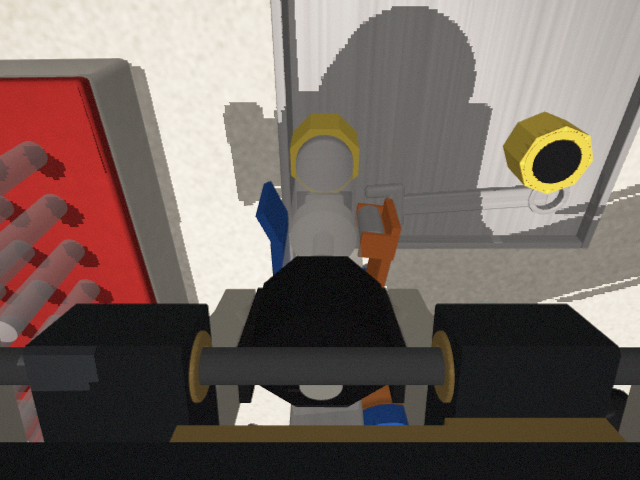

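Upright again, with the foot edge within 3 mm of plumb. Ten millimetres remain to the seat.

Request:
play_rows:
  steps:
    - {"gripper": 0,"tx": 0.03,"ty": -0.1,"tz": 0,"ax": 0,"ay": 0,"az": 0}
    - {"gripper": 0,"tx": 0.03,"ty": -0.1,"tz": 0,"ax": 0,"ay": 0,"az": 0}
    - {"gripper": 0,"tx": 0.03,"ty": -0.1,"tz": 0,"ax": 0,"ay": 0,"az": 0}
    - {"gripper": 0,"tx": 0.03,"ty": -0.1,"tz": 0,"ax": 0,"ay": 0,"az": 0}
    - {"gripper": 0,"tx": 0,"ty": 0,"tz": 0,"ax": 0,"ay": 0,"az": 0}

```text
t: 24.92
eef_pos: [0.6549, 0.1451, 0.3432]
ee_rot: [-1.563, 1.303, 1.568]
force: [0.2, 0.2, -3.9]
width: 0.0458
```

```bash
python3 - <<'E'
from h import *
np.set_printoptions(precision=4,suppress=True)
s,T0=pose();print(s['t'],s['width'],s['force'],s['moment']);print(T0, T0[:3,3]+.159*T0[:3,0])
for cn in ['wrist','side']: im,c,T=grab(cn,cn+'21.png')
c,T=cam('wrist',T0)
for r in (80,90,100,110,120,130): print(r,ray(c,T,(r,324),.006)[1],ray(c,T,(r,324),.038)[1])
E
```

```text
24.9167 0.04580308617160617 [ 0.1632  0.1698 -3.933 ] [-1.3613 -0.0214  0.034 ]
[[ 0.0006 -0.01   -0.9999  0.6549]
 [ 0.2649 -0.9642  0.0098  0.1451]
 [-0.9643 -0.2649  0.002   0.3432]
 [ 0.      0.      0.      1.    ]] [0.655  0.1872 0.1899]
80 0.13760339776667171 0.13028892492242428
90 0.14422070981139262 0.13618926017464575
100 0.15100875188521334 0.14224182708868127
110 0.1579742177218785 0.14845259414129544
120 0.16512415560622812 0.15482784594521742
130 0.17246599216387426 0.1613742044612385
```

View pics/wrist21.png

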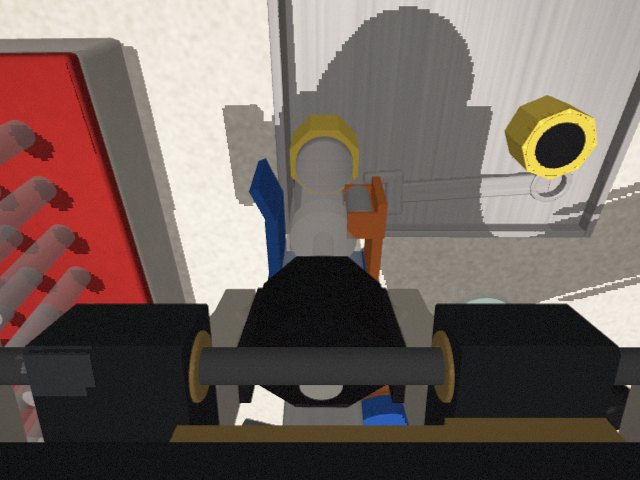

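The orange catch has snapped in front of the tube (roller at 358,200). I'll lower the column to the floor and release.

Request:
play_rows:
  steps:
    - {"gripper": 0,"tx": 0.06,"ty": 0.04,"tz": 0,"ax": 0,"ay": 0,"az": 0}
    - {"gripper": 0,"tx": 0.05,"ty": 0.04,"tz": 0,"ax": 0,"ay": 0,"az": 0}
    - {"gripper": 0,"tx": 0,"ty": 0,"tz": 0,"ax": 0,"ay": 0,"az": 0}
    - {"gripper": 0,"tx": 0,"ty": 0,"tz": 0,"ax": 0,"ay": 0,"az": 0}
  newtons: 20

```text
t: 25.35
eef_pos: [0.6554, 0.1433, 0.3403]
ee_rot: [-1.569, 1.302, 1.562]
force: [0.4, 0.5, -5.0]
width: 0.0459
```

```bash
python3 - <<'E'
from h import *
np.set_printoptions(precision=4,suppress=True)
s,T0=pose();print(s['t'],s['width'],s['force'],s['moment']);print(T0[:3,3]+.159*T0[:3,0])
E
```

```text
25.35 0.045944834745413644 [ 0.3508  0.5111 -5.0411] [-1.063   0.0234 -0.0069]
[0.6558 0.1855 0.187 ]
```

Request:
play_rows:
  steps:
    - {"gripper": 0,"tx": 0.06,"ty": 0.02,"tz": 0,"ax": 0,"ay": 0,"az": 0}
    - {"gripper": 0,"tx": 0,"ty": 0,"tz": 0,"ax": 0,"ay": 0,"az": 0}
    - {"gripper": 0,"tx": 0,"ty": 0,"tz": 0,"ax": 0,"ay": 0,"az": 0}

```text
t: 25.6
eef_pos: [0.6554, 0.1432, 0.3402]
ee_rot: [-1.573, 1.301, 1.558]
force: [-3.3, -1.7, 5.4]
width: 0.0461
```

Request:
play_rows:
  steps:
    - {"gripper": 0,"tx": 0.06,"ty": 0.02,"tz": 0,"ax": 0,"ay": 0,"az": 0}
    - {"gripper": 0,"tx": 0,"ty": 0,"tz": 0,"ax": 0,"ay": 0,"az": 0}
    - {"gripper": 0,"tx": 0,"ty": 0,"tz": 0,"ax": 0,"ay": 0,"az": 0}

```text
t: 25.85
eef_pos: [0.6555, 0.1432, 0.3401]
ee_rot: [-1.579, 1.301, 1.552]
force: [-5.1, -0.5, 12.7]
width: 0.0462
```

Floor contact is made (Fz +12.7 N). Back off a little and open.

Request:
play_rows:
  steps:
    - {"gripper": 0,"tx": -0.06,"ty": -0.02,"tz": 0,"ax": 0,"ay": 0,"az": 0}
    - {"gripper": 0,"tx": 0,"ty": 0,"tz": 0,"ax": 0,"ay": 0,"az": 0}
    - {"gripper": 1,"tx": 0,"ty": 0,"tz": 0,"ax": 0,"ay": 0,"az": 0}
    - {"gripper": 1,"tx": 0,"ty": 0,"tz": 0,"ax": 0,"ay": 0,"az": 0}
    - {"gripper": 1,"tx": 0,"ty": 0,"tz": 0,"ax": 0,"ay": 0,"az": 0}
    - {"gripper": 1,"tx": 0,"ty": 0,"tz": 0,"ax": 0,"ay": 0,"az": 0}
    - {"gripper": 1,"tx": 0,"ty": 0,"tz": 0,"ax": 0,"ay": 0,"az": 0}
    - {"gripper": 1,"tx": 0,"ty": 0,"tz": 0,"ax": 0,"ay": 0,"az": 0}
    - {"gripper": 1,"tx": 0,"ty": 0,"tz": 0,"ax": 0,"ay": 0,"az": 0}
    - {"gripper": 1,"tx": 0,"ty": 0,"tz": 0,"ax": 0,"ay": 0,"az": 0}
    - {"gripper": 1,"tx": -0.3,"ty": 0,"tz": 0,"ax": 0,"ay": 0,"az": 0}
    - {"gripper": 1,"tx": -0.6,"ty": 0,"tz": 0,"ax": 0,"ay": 0,"az": 0}
    - {"gripper": 1,"tx": -0.8,"ty": 0,"tz": 0,"ax": 0,"ay": 0,"az": 0}
    - {"gripper": 1,"tx": -0.8,"ty": 0,"tz": 0,"ax": 0,"ay": 0,"az": 0}
    - {"gripper": 1,"tx": -0.8,"ty": 0,"tz": 0,"ax": 0,"ay": 0,"az": 0}
    - {"gripper": 1,"tx": -0.8,"ty": 0,"tz": 0,"ax": 0,"ay": 0,"az": 0}
    - {"gripper": 1,"tx": 0,"ty": 0,"tz": 0,"ax": 0,"ay": 0,"az": 0}
    - {"gripper": 1,"tx": 0,"ty": 0,"tz": 0,"ax": 0,"ay": 0,"az": 0}

```text
t: 27.35
eef_pos: [0.6553, 0.1155, 0.44]
ee_rot: [-1.583, 1.301, 1.548]
force: [-1.5, 0.4, -1.3]
width: 0.0877
```

```bash
python3 - <<'E'
from h import *
np.set_printoptions(precision=4,suppress=True)
s,T0=pose();print(s['t'],s['width'],s['force'],s['moment']);print(T0)
O={}
for cn in ['wrist','side','scene']:
    im,c,T=grab(cn,cn+'22.png')
    for q in ['col_mid','col_head','col_foot','clip_seat','post_top']:
        for d in finder.pinpoint(q,cn)[:2]:
            print(cn,q,np.round(d['confidence'],2),np.round(d['location'],1))
a=cv2.imread('pics/side22.png');b=cv2.imread('pics/scene22.png')
cv2.imwrite('pics/c22.png',np.hstack([cv2.resize(a[130:280,260:410],None,fx=2.6,fy=2.6,interpolation=2),cv2.resize(b[240:390,300:450],None,fx=2.6,fy=2.6,interpolation=2)]))
E
```

```text
27.35 0.08768145869044155 [-1.4847  0.4205 -1.2754] [-0.8642  0.0472  0.0221]
[[ 0.0061 -0.0102 -0.9999  0.6553]
 [ 0.2669 -0.9637  0.0115  0.1155]
 [-0.9637 -0.2669 -0.0032  0.44  ]
 [ 0.      0.      0.      1.    ]]
wrist col_mid 0.91 [177.7 321. ]
wrist col_head 0.7 [239.1 322.9]
wrist col_foot 0.77 [133.3 321.6]
wrist post_top 0.92 [327.9 325.5]
side col_mid 0.95 [464.7 419.6]
side col_mid 0.6 [188.9 319.8]
side col_head 0.74 [464.4 380.1]
side col_head 0.61 [168.2 323.9]
side col_foot 0.66 [463.5 464.1]
side col_foot 0.57 [216.1 320.7]
side clip_seat 0.81 [184.8 319. ]
side clip_seat 0.64 [220.5 281.2]
side post_top 0.57 [157.1 311.3]
side post_top 0.48 [234.6 309.2]
scene col_mid 0.58 [341.3 364. ]
scene col_head 0.75 [150.8 251.8]
scene col_head 0.67 [319.9 366.4]
scene col_foot 0.91 [156.6 201.6]
scene col_foot 0.84 [354.4 362.3]
scene clip_seat 0.71 [332.1 365.1]
scene post_top 0.98 [329.1 385.5]
scene post_top 0.75 [311.5 396. ]
```

View pics/wrist22.png

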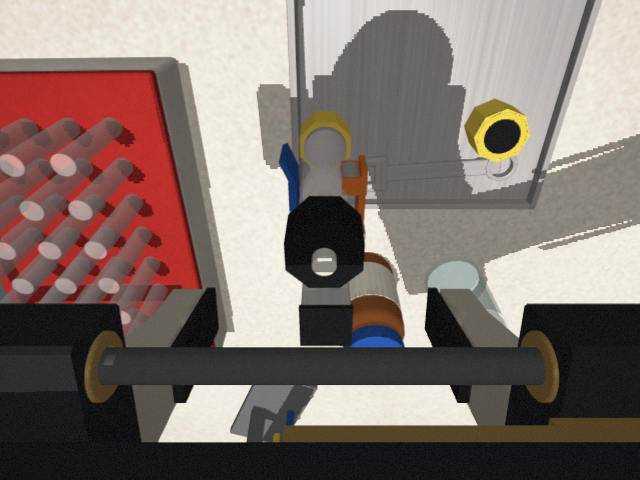

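View pics/c22.png

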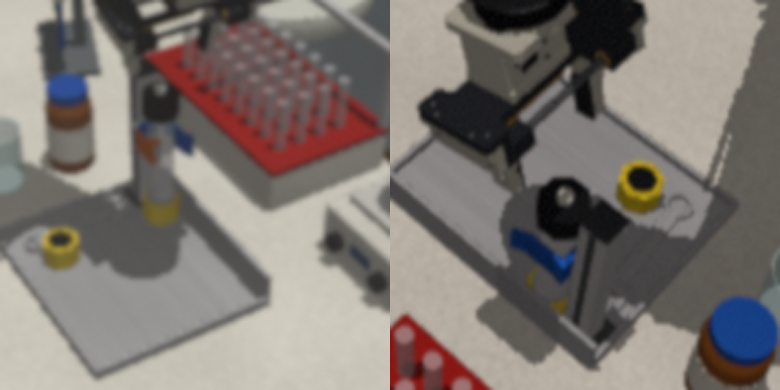

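```bash
python3 - <<'E'
from h import *
np.set_printoptions(precision=4,suppress=True)
s,T0=pose();c,T=cam('wrist',T0);S=cam('side');C=cam('scene')
for n,a,b in [('head',(168.2,323.9),(319.9,366.4)),('foot',(216.1,320.7),(354.4,362.3)),('mid',(188.9,319.8),(341.3,364)),('post',(157.1,311.3),(329.1,385.5))]:
    print(n,tri([(*S,a),(*C,b)]))
print('head w',ray(c,T,(239.1,322.9),.188),'post w',ray(c,T,(326,325.5),.215),'port',ray(c,T,(262,324),.212))
x0=.6566
for n,p in {'port':(x0,.1843,.212),'footlow':(x0,.1613,.004),'foottop':(x0,.1613,.036),'postT':(x0+.0005,.2263,.215),'headtop near':(x0,.1613,.204),'headtop far':(x0,.2073,.204)}.items(): print(n,proj(c,T,p))
a=cv2.imread('pics/wrist22.png')
cv2.imwrite('pics/c22b.png',cv2.resize(a[95:355,250:400],None,fx=4,fy=2.3,interpolation=2))
E
```

```text
head [0.6601 0.1818 0.19  ]
foot [ 0.6463  0.1792 -0.0109]
mid [0.6575 0.1911 0.0973]
post [0.6507 0.2359 0.2044]
head w [0.6566 0.1803 0.188 ] post w [0.6555 0.2253 0.215 ] port [0.656  0.1794 0.212 ]
port [322.993  269.0984]
footlow [322.1572 113.468 ]
foottop [322.1966 124.6137]
postT [322.827 327.165]
headtop near [322.5564 226.3549]
headtop far [323.3127 291.1595]
```

View pics/c22b.png

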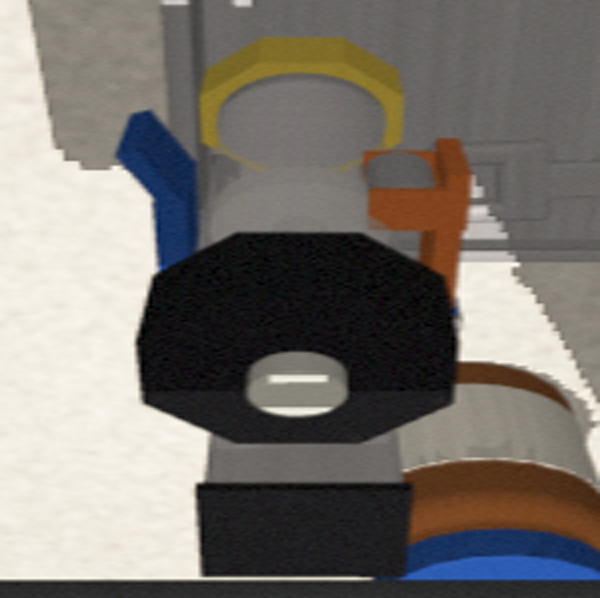

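The wrist picture agrees with the predicted seat pose within about 2 mm. The foot edge, head cap and post all match, the lean is below about 1°, the roller sits in front of the tube, and the gripper is well clear. I'm handing the job in.

```bash
python3 -c "
from station import *
print(telemetry.get_state()['t']); print(job_done())"
```

```text
28.25
the job is handed in; nothing more can be done
None
```

I set up the column and handed the job in at 28.25 s; no verdict was reported. It went in this order:
- I laid the column in the tray with its foot against the splash-back.
- I tipped it up by the head with a light, pivoting grip.
- I let it stand on its own, then regrasped it across tray x and pushed it into the clip until the catch snapped shut.
- I set it on the floor, released it and raised the gripper clear.

**Lean during the push:** the pads slipped, and the column leaned up to about 0.15 rad (limit 0.2) as it passed the roller. I righted it by lifting it a few millimetres and turning the tool, before the last 10 mm. I had no reading of the catch angle at that moment, so that step rests on the pictures and forces.

**Last checks:**
- **Column position:** the close wrist view puts the axis within about 2 mm of the clip's seat and the lean below about 1°.
- **Catch:** the orange catch and its roller show in front of the tube.
- **Foot:** the wrist force showed floor contact before I released, and the foot looks flat in the picture.
- **Bystanders:** the spare cap and wrench look unmoved in the last pictures. I did not measure the other bystanders.

**Disagreement:** the network points triangulated from the two fixed cameras scattered by up to about 15 mm (foot 10 mm off in x and 15 mm low), so I relied on the wrist view.

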